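Clear the tall bottle and close the sloped bottle box

ROBOT

A 6-joint arm with a two-finger parallel gripper is mounted at the origin on a cart in front of the work surface, level with it; the furniture and walls round the work are solid. World frame = base frame: x ahead of the robot, y to its left, z up, the work surface at z = 0. Lengths are in m, angles in rad, forces in N, time in s.
With the tool pointing down it reaches from about 0.4 to 0.825 m from the base axis. Payload 7 kg.
Tool frame: the origin (TCP) lies on the centre line of the jaws, within the pads' length; the fingertips stand 11 mm ahead of it and the grasp point (between the pads) lies 8 mm behind it; z points along the fingers, y is the direction in which the jaws open and shut (so a half turn about z gives the same grasp; the last joint's range is limited). The gripper opens to 88 mm and grips with 3 to 60 N. Pads are 19 mm wide; open, the fingers measure 130 mm over their backs; the gripper's body (78 mm by 193 mm) begins 47 mm behind the grasp point.
Start: joints at [-1.021, 0.359, 0.012, 0, -1.224, -0.288], TCP at [0.175, -0.652, 0.238] pointing down, gripper open.
Joint ranges: [-3.07, 3.07], [-1.43, 2.12], [-1.02, 1.25], [-3.03, 1.67], [-3.05, -0], [-3.03, 3.03]. Speed limits (rad/s): [2.39, 2.39, 3.01, 3.14, 3.14, 3.14].

INTERFACE

Orientations are given as [roll, pitch, yaw] about the fixed x, y, z axes, in that order (R = Rz(yaw) Ry(pitch) Rx(roll)).
In Python, from station import * gives the robot as it stands.
- The arm moves only by the tool play_rows, never from a script. Its argument "targets" is a list of rows, each a list of 7 numbers: the turn, a rotation vector about the world's x, y, z in rad, then the shift along the world's x, y, z in m, then the opening, from 0 (shut) to 1 (fully open). A call has 1 to 12 rows; each row shifts and turns the pose as measured when the row begins; what a row does not reach is not made up. A row lasts 1/8 s, in which the tool goes at most 62.5 mm and 10.7 degrees, less where a joint would pass 70% of its speed; a pose out of reach is approached as far as the arm can. A call is refused whole if a number of a shift passes 0.0625 or a number of a turn 0.188, either way. A call with a gripper value outside its range is refused whole. The fingers move at their own pace and stop on an object; "grip_force" is the grip in N (left out, the last holds). Time passes only in rows, so rows that do not move let the fingers close. It gives the time, the measured TCP pose, the force and the opening at its end, in the units of the state.
- get_state(): the state, without advancing time (a new reading comes with each control period).
- grab_frame(name): name is "side" or "top"; returns (picture, depth): 420x560x3 uint8, blue, green, red; 420x560 float32, m along the optical axis (not along the pixel's ray), 0 where there is no reading.
- camera_params(name): a dict with "camera_matrix" (3x3 intrinsics, pixels), "extrinsics" (4x4, takes a point from world to camera coordinates). Camera axes: x right, y up, looking along -z (the intrinsics and any distortion apply to the point x, -y, -z); pixel columns grow to the right and rows downward; lengths in m; the calibration is good to about 2 mm. A picture is of the moment at which its call begins. camera_params takes no time and is no camera call.
- job_done(): hands the job in, once; it reports no verdict.
The state is a dict: "t": time; "q": joint angles; "qd": joint speeds; "joint_efforts": joint torques, N m; "eef_pos": TCP position; "ee_rot": TCP orientation; "force": force on the tool from outside, world axes, zero at the start; "moment": the same for the moment, N m; "width": finger opening in m.
Only numpy, scipy, OpenCV 4.12 (cv2) and the standard library are available. Lean on these libraries where they do the work, as an engineer would, in place of code of your own. Each camera call takes 0.05 s, during which the arm holds its last target.

TASK

The lid of the grey bottle box on the sloped stand cannot go on because a tall bottle has been put among the small ones. Lift the tall bottle out and stand it upright in the steel tray with the other tall ones, then put the lid on the box, square and fully home all round, without forcing it onto a bottle. Leave the small bottles in the box and do not knock over the tray's bottles.

Things in the scene. Friction and masses are not known exactly. Their poses are not given: they have to be found in the camera images.
- tall_bottle_centre (a point): Tall amber dropper bottle, 85 mm high, 60 g, in one of the box's four cells, upright in it. Body 35 mm across, sloping shoulder, round black cap 22 mm across from 64 to 76 mm above the foot, a 14 mm nozzle above. Its cap stands clear of the box and of the small bottles. This point: on its axis, half-way up (42.5 mm above the foot); z = its axis, to the cap.
- small_1_centre (a point): Small amber dropper bottle with a black cap, 29 mm across, 62 mm high (cap 18 mm across, from 47 mm up), in one of the four cells of the box, where it belongs. This point: on its axis, half-way up (31 mm above the foot); z = its axis.
- small_2_centre (a point): Small amber dropper bottle with a black cap, 29 mm across, 62 mm high (cap 18 mm across, from 47 mm up), in one of the four cells of the box, where it belongs. This point: on its axis, half-way up (31 mm above the foot); z = its axis.
- small_3_centre (a point): Small amber dropper bottle with a black cap, 29 mm across, 62 mm high (cap 18 mm across, from 47 mm up), in one of the four cells of the box, where it belongs. This point: on its axis, half-way up (31 mm above the foot); z = its axis.
- slant_stand: Folded aluminium stand, fixed, 200 mm long (y), 94 mm deep (x), 55 mm high at its +x edge. It holds the grey box sloped at 30 degrees, its mouth leaning to the stand's -x side, towards the robot; a lip at the low edge reaches half-way up the box's low wall, 16 mm below box_seat's plane. Origin: middle of the foot, on the table; z up.
- bottle_box: Grey open box with four cells, fixed on the stand; 54 mm (x) by 177 mm (y). z = out of its mouth, 30 degrees from vertical; y = long side, level; x = up the slope. Origin: centre of its underside. Cells 39 mm square in a row, centres at y = -61.5, -20.5, 20.5, 61.5 mm, floor at z = 3 mm. Bottles have 2 to 5 mm play, and may lean or lie to the low side.
- box_seat (a point): Same axes as bottle_box, 32 mm above its underside: centre of the flat step all round the box that carries the lid's lower edge (z = 0 here). Inside the step a neck, 44 by 167 mm outside, top edge rounded, stands up to z = 12 mm. Under a seated lid there is room up to z = 37 mm: small bottles reach 33 mm, the tall one 56 mm.
- lid_centre (a point): Loose grey lid, 54 mm (x) by 177 mm (y) by 40 mm high, walls and top 3 mm, open below, 70 g; lies on the table open side down. Inside 48 by 171 mm: 2 mm play each side on the neck; either way round fits. This point: centre, half-way up (20 mm over its lower edge); z = up through its top. Can be gripped across its 54 mm width.
- lid_edge (a point): Centre of the lid's lower edge, 20 mm under lid_centre, same axes. It coincides with box_seat, z along z, when the lid is home.
- tray_floor (a point): Shallow steel tray, fixed, 125 mm (x) by 175 mm (y), rim 16 mm above the table, walls 2.5 mm, with two tall amber bottles standing in its -y part. This point: centre of its floor, 2.5 mm above the table; z up. The +y half, about y = 15 to 60 mm, is free.
- tray_bottle_1_centre (a point): Tall bottle that already stands in the tray, the same kind and size as the tall bottle in the box. This point: half-way up (42.5 mm); z = its axis.
- tray_bottle_2_centre (a point): Tall bottle that already stands in the tray, the same kind and size as the tall bottle in the box. This point: half-way up (42.5 mm); z = its axis.
- petri: Bystander, fixed to the table: closed round petri dish, 91 mm across, 15 mm high, lying flat. Origin: centre of its underside.
- lab_timer: Bystander, fixed to the table: bench timer with a sloping face, 66x70x30 mm. Origin: centre of its underside.
- beaker: Bystander, fixed to the table: empty glass beaker, 72 mm across, 95 mm high. Origin: centre of its underside.

How it is judged:
By the outcome, as a careful person would: the job done as asked, in the order asked, and still so for the second after the job is handed in, with the robot touching nothing.
It also fails if it takes over 69 s, if anything falls off the work surface, if the arm or the gripper's body presses on something with over 40 N, if the wrist force passes 120 N, or if a joint passes its speed limit or range.

## Working session

There is one attempt and no reset: what is moved stays moved. The work goes in short steps, Python scripts to look and compute and a tool call to move; the robot and the scene stay as the last step left them, time stands still between calls to the robot, and variables do not carry over. Pictures are saved under pics/ and viewed, and the job is handed in when it is done.

Besides the shell and the picture viewer there is one more tool, called after "Call:" as a command line: name --pt "numbers of a row" for each row, then --argument value for the rest. play_rows: Moves the arm, as the interface text tells. Its arguments: {"type":"object","properties":{"targets":{"type":"array","items":{"type":"array","items":{"type":"number"}}},"grip_force":{"type":"number"}},"required":["targets"]}

```bash
ls; mkdir -p pics; python3 - <<'E'
from station import *
import cv2,numpy as np
print(get_state())
for n in("side","top"):
    p,d=grab_frame(n);cv2.imwrite(f"pics/{n}0.png",p);np.save(f"pics/{n}0d.npy",d);np.save(f"pics/{n}0p.npy",p)
    print(n,camera_params(n),d.min(),d.max())
E
```

```text
pics
{'t': 0.0, 'q': array([-1.02092230e+00,  3.59356227e-01,  1.10519557e-02, -3.85109517e-04,
       -1.22410042e+00, -2.88103376e-01]), 'qd': array([ 0.00087209,  0.00162136,  0.00153474,  0.00029705, -0.00086648,
       -0.0002869 ]), 'joint_efforts': array([ 1.08209399e-03, -5.82713950e+01,  2.93052542e+01,  6.99670315e+00,
        6.77254808e-03, -2.28512208e-04]), 'eef_pos': array([ 0.17454531, -0.65154197,  0.2366332 ]), 'ee_rot': array([ 3.13994770e+00, -1.09932773e-04, -2.87995306e+00]), 'force': array([-0.55950996,  0.41067262, -0.0747516 ]), 'moment': array([0.01557589, 0.02284131, 0.01988349]), 'width': 0.08730573421252746}
side {'camera_matrix': array([[468.36334638,   0.        , 287.59877655],
       [  0.        , 468.36334638, 203.24393087],
       [  0.        ,   0.        ,   1.        ]]), 'extrinsics': array([[ 0.99734797, -0.07044803, -0.0182784 , -0.57343546],
       [ 0.05915938,  0.63842012,  0.76741118, -0.1084413 ],
       [-0.04239331, -0.76645732,  0.64089467, -1.17477475],
       [ 0.        ,  0.        ,  0.        ,  1.        ]])} 0.0 3.466951
top {'camera_matrix': array([[383.38456483,   0.        , 272.82387185],
       [  0.        , 383.38456483, 215.31600762],
       [  0.        ,   0.        ,   1.        ]]), 'extrinsics': array([[ 0.02251152, -0.99968865, -0.01076223,  0.01227127],
       [ 0.99283694,  0.02109119,  0.11760093, -0.58436769],
       [-0.11733733, -0.01333252,  0.99300262, -0.98699208],
       [ 0.        ,  0.        ,  0.        ,  1.        ]])} 0.0 2.0804732
```

View pics/side0.png

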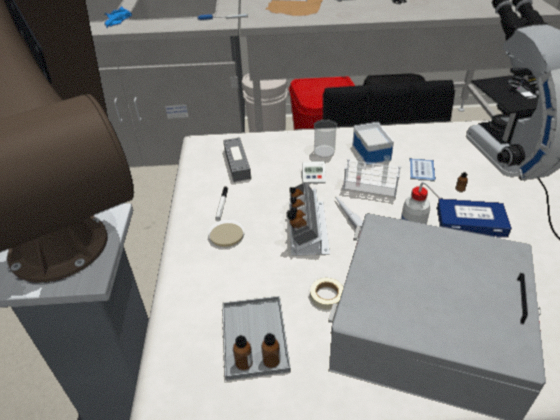

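View pics/top0.png

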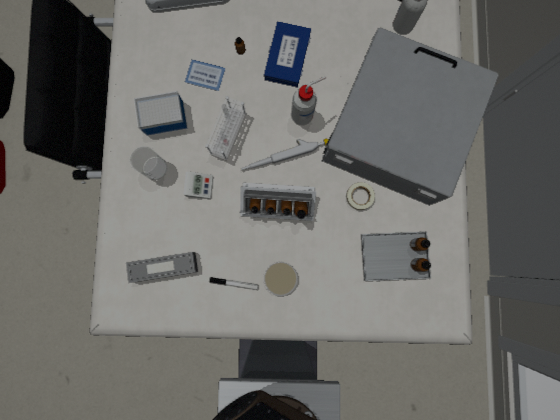

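The top view shows the box at about (279,205), with the tall bottle in its right-hand (−y) cell at (302,210). The lid is at (163,268) and the tray at (396,257), with its two bottles at (422,243) and (422,266). I'll zoom in and take points from the depth image.

```bash
cat > h.py <<'E'
import numpy as np,cv2
from station import *
def P(n):
    c=camera_params(n);return c["camera_matrix"],c["extrinsics"]
def unproj(n,u,v,d):
    K,E=P(n);u=np.asarray(u,float);v=np.asarray(v,float)
    c=np.stack([(u-K[0,2])/K[0,0]*d,-(v-K[1,2])/K[1,1]*d,-d*np.ones_like(u)],-1)
    return (c-E[:3,3])@E[:3,:3]
def ray(n,u,v):
    E=P(n)[1]; o=-E[:3,:3].T@E[:3,3]; return o,unproj(n,u,v,1.)-o
def onz(n,u,v,z):
    o,r=ray(n,u,v);return o+r*((z-o[2])/r[...,2:3] if np.ndim(u) else (z-o[2])/r[2])
def proj(n,p):
    K,E=P(n);c=np.asarray(p)@E[:3,:3].T+E[:3,3]
    return np.stack([K[0,0]*c[...,0]/-c[...,2]+K[0,2],-K[1,1]*c[...,1]/-c[...,2]+K[1,2]],-1)
def cloud(n,d):
    v,u=np.mgrid[0:d.shape[0],0:d.shape[1]];return unproj(n,u,v,d)
def tri(a,b):
    (o1,r1),(o2,r2)=a,b
    A=np.stack([r1,-r2],1);s=np.linalg.lstsq(A,o2-o1,rcond=None)[0]
    p,q=o1+s[0]*r1,o2+s[1]*r2;return (p+q)/2,np.linalg.norm(p-q)
E
python3 - <<'E'
from h import *
def crop(n,x0,y0,x1,y1,s):
    return cv2.resize(np.load(f"pics/{n}0p.npy")[y0:y1,x0:x1],None,fx=s,fy=s,interpolation=cv2.INTER_CUBIC)
a=crop("top",230,170,330,230,8);cv2.imwrite("pics/c1.png",a)
cv2.imwrite("pics/c2.png",crop("side",270,170,350,260,6))
cv2.imwrite("pics/c3.png",np.hstack([crop("top",110,230,210,300,4),crop("top",350,220,440,290,4)]))
cv2.imwrite("pics/c4.png",np.hstack([crop("side",200,285,300,385,4),crop("side",200,120,300,220,4)]))
for n in("top","side"):
    d=np.load(f"pics/{n}0d.npy");C=cloud(n,d)
    L={"top":[(220,235),(163,268),(140,270),(190,264),(302,210),(280,208),(254,206),(279,188),(380,260),(422,243),(422,266),(335,230),(200,185)],"side":[(180,300),(237,158),(312,245),(255,310),(242,343),(271,340),(297,190)]}[n]
    for u,v in L: print(n,u,v,C[v,u].round(4),d[v,u])
E
```

```text
top 220 235 [0.5305 0.1688 0.0021] 1.0494326
top 163 268 [0.4385 0.3084 0.0424] 1.0004456
top 140 270 [0.4319 0.3689 0.0406] 1.0022571
top 190 264 [0.4504 0.239  0.0392] 1.0040972
top 302 210 [ 0.591  -0.0482  0.1008] 0.95561874
top 280 208 [0.6049 0.0063 0.0285] 1.0297844
top 254 206 [0.6008 0.0727 0.0847] 0.974316
top 279 188 [0.6643 0.0101 0.0026] 1.0625421
top 380 260 [ 0.4723 -0.2671  0.0019] 1.0369916
top 422 243 [ 0.5165 -0.352   0.0798] 0.96367395
top 422 266 [ 0.4592 -0.3513  0.0782] 0.9584924
top 335 230 [ 0.5511 -0.1455  0.0006] 1.049093
top 200 185 [0.6649 0.2262 0.0198] 1.0483938
side 180 300 [ 0.3214 -0.1941 -0.0022] 1.041004
side 237 158 [0.4457 0.2886 0.0416] 1.3882244
side 312 245 [ 0.6312 -0.0583  0.0073] 1.1521876
side 255 310 [ 0.4877 -0.2403  0.004 ] 1.0086827
side 242 343 [ 0.4663 -0.3702  0.0788] 0.8602967
side 271 340 [ 0.5197 -0.3683  0.0789] 0.8639793
side 297 190 [0.6059 0.0735 0.0779] 1.2068214
```

View pics/c1.png

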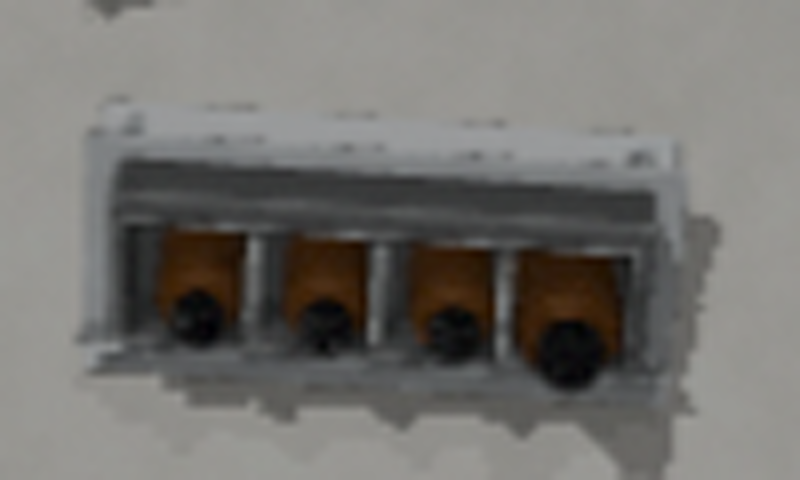

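View pics/c2.png

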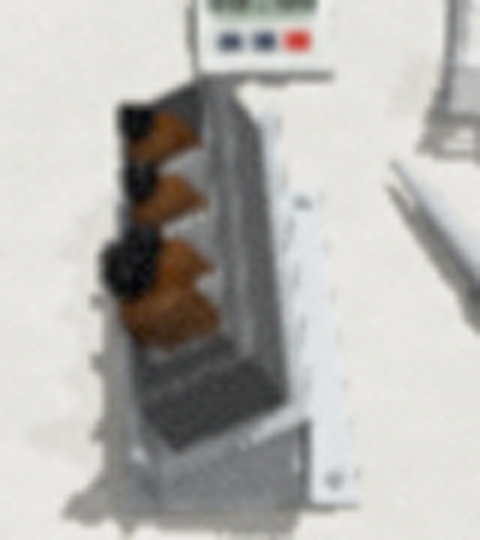

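View pics/c3.png

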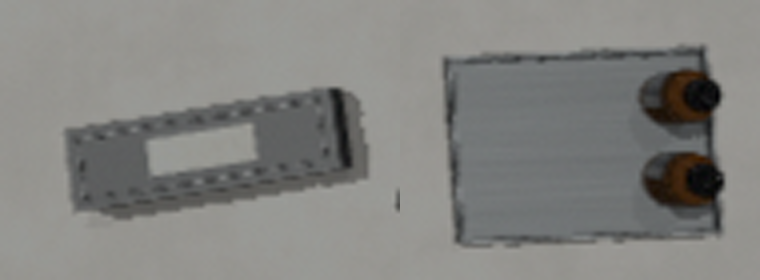

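View pics/c4.png

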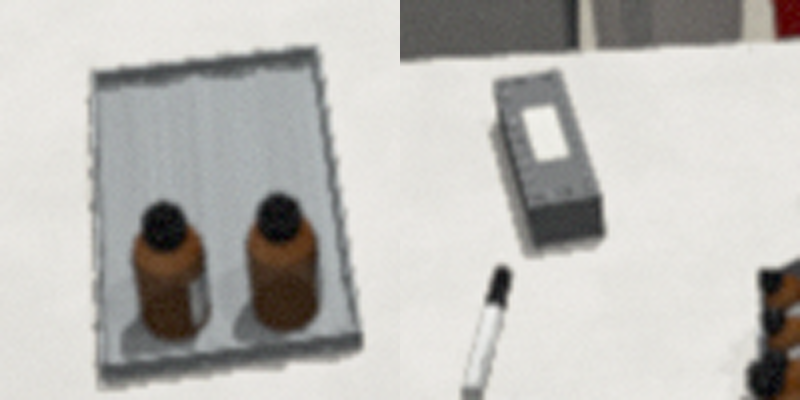

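The crops confirm the layout. The tall bottle's cap is the largest, at the −y end of the box: crop 1 (570,352), i.e. pixel (301,214). The lid lies top up with a white label. The +y part of the tray is free. Next I'll measure the box, lid and tray from masks and depth.

```bash
python3 - <<'E'
from h import *
T={}
for n in("top","side"):
    d=np.load(f"pics/{n}0d.npy");C=cloud(n,d);C[d==0]=np.nan
    p=np.load(f"pics/{n}0p.npy");hsv=cv2.cvtColor(p,cv2.COLOR_BGR2HSV);T[n]=(d,C,p,hsv)
# table level
for n,b in(("top",(205,260,235,265)),("side",(160,280,200,320))):
    c=T[n][1][b[1]:b[3],b[0]:b[2]].reshape(-1,3);print(n,"table z",np.nanmedian(c[:,2]),np.nanstd(c[:,2]))
# lid top
for n,b in(("top",(110,235,215,300)),("side",(215,130,265,190))):
    c=T[n][1][b[1]:b[3],b[0]:b[2]];m=((c[...,2]>.033)&(c[...,2]<.05)).astype(np.uint8)
    k=cv2.findContours(m,0,2)[0];k=max(k,key=cv2.contourArea)
    q=k[:,0]+np.array(b[:2]);w=onz(n,q[:,0],q[:,1],.04)[:,:2]
    r=cv2.minAreaRect(w.astype(np.float32));print(n,"lid",r, "z",np.nanmedian(c[m>0][:,2]))
# tray outline
g=T["top"]
p=g[2];k=cv2.cvtColor(p,cv2.COLOR_BGR2GRAY)
# black caps: lowest value blobs
for n,bs in(("top",{"tray":(400,225,440,280),"box":(240,185,320,225)}),("side",{"tray":(225,330,285,380),"box":(280,175,325,245)})):
    for nm,b in bs.items():
        s=T[n][2][b[1]:b[3],b[0]:b[2]].max(2);m=(s<45).astype(np.uint8)
        nn,l,st,ce=cv2.connectedComponentsWithStats(m)
        for i in range(1,nn):
            if st[i,4]>8: print(n,nm,st[i],ce[i]+np.array(b[:2]))
# box in box axes
yaw=-.053;t=np.pi/6
Rz=cv2.Rodrigues(np.array([0,0,yaw]))[0];Ry=cv2.Rodrigues(np.array([0,-t,0.]))[0];R=Rz@Ry
print(R)
for n,b in(("top",(235,175,322,225)),("side",(280,175,335,265))):
    c=T[n][1][b[1]:b[3],b[0]:b[2]].reshape(-1,3);c=c[c[:,2]>.012]
    w=(c-[.61,.005,0])@R
    np.save(f"pics/box_{n}.npy",w)
    print(n,len(w),[np.nanpercentile(w[:,i],[1,5,50,95,99]).round(3) for i in range(3)])
E
```

```text
top table z -9.188042386241692e-05 0.0016636125401638798
side table z -0.00023473376323907913 0.0015435650618348489
top lid ((0.4407992362976074, 0.3167623281478882), (0.05391210690140724, 0.1777961105108261), 10.46456241607666) z 0.0401031217665523
side lid ((0.441720187664032, 0.3106740117073059), (0.05403350293636322, 0.1879643201828003), 10.296984672546387) z 0.04000414273055791
top tray [12 13  9 13 44] [415.84090909 246.06818182]
top tray [20 14 10 10 66] [424.84848485 243.33333333]
top tray [12 36  9 10 41] [415.58536585 266.82926829]
top tray [21 36 10 11 68] [425.36764706 265.04411765]
top box [ 6 13  4 13 32] [246.90625 204.96875]
top box [17 14  4  6 15] [258.66666667 200.93333333]
top box [27 15  9 14 64] [271.71875 209.03125]
top box [38 17  4 10 20] [279.9 206.5]
top box [49 16  3  6 12] [290.33333333 202.83333333]
top box [55 16  3  6 12] [295.66666667 203.        ]
top box [ 56  17  13  17 108] [302.5462963  211.03703704]
top box [11 21  9  7 48] [254.91666667 209.52083333]
top box [43 23  9  7 50] [287.04 211.36]
side tray [40  4 10 12 92] [269.4673913  339.55434783]
side tray [11  6 10 12 93] [240.6344086  341.77419355]
side box [11 13  4  6 21] [292.47619048 190.14285714]
side box [11 23  5  6 24] [292.95833333 200.16666667]
side box [ 8 33  9 12 80] [291.9875 213.6   ]
[[ 0.86480936  0.05297519 -0.49929791]
 [-0.04587786  0.99859583  0.0264876 ]
 [ 0.5         0.          0.8660254 ]]
top 2048 [array([-0.007,  0.   ,  0.037,  0.06 ,  0.063]), array([-0.087, -0.077,  0.01 ,  0.098,  0.109]), array([0.022, 0.024, 0.055, 0.087, 0.107])]
side 1894 [array([-0.004,  0.008,  0.039,  0.061,  0.065]), array([-0.09 , -0.084, -0.032,  0.14 ,  0.213]), array([-0.019,  0.003,  0.055,  0.088,  0.107])]
```

Lid: centre (0.441, 0.3165), axes turned +10.5°. The top view gives 54×178 mm at z = 0.040, which matches the sizes given. Next, the box profile in its own axes.

```bash
python3 - <<'E'
from h import *
for n in("top","side"):
    w=np.load(f"pics/box_{n}.npy")
    # plane estimate: neck top: z' histogram for points
    h,e=np.histogram(w[:,2],bins=np.arange(.02,.12,.002));print(n,list(zip((e[:-1]*1000).astype(int),h)))
    for zlo,zhi in((.046,.054),(.054,.06),(.06,.066),(.066,.072),(.072,.078)):
        s=w[(w[:,2]>zlo)&(w[:,2]<zhi)&(abs(w[:,1]-.005)<.12)]
        if len(s)>10: print(zlo,len(s),"x",np.percentile(s[:,0],[2,10,50,90,98]).round(4),"y",np.percentile(s[:,1],[2,10,50,90,98]).round(4))
    # profile by x'
    for yb in((-.09,-.078),(-.06,-.02),(.05,.1)):
        print("y",yb)
        for x in np.arange(-.01,.07,.004):
            s=w[(w[:,0]>=x)&(w[:,0]<x+.004)&(w[:,1]>yb[0])&(w[:,1]<yb[1])]
            if len(s)>3: print(round(x,3),len(s),(np.percentile(s[:,2],[5,25,50,75,95])*1000).round(0))
E
```

```text
top [(np.int64(20), np.int64(20)), (np.int64(22), np.int64(97)), (np.int64(23), np.int64(180)), (np.int64(25), np.int64(133)), (np.int64(27), np.int64(67)), (np.int64(29), np.int64(34)), (np.int64(31), np.int64(31)), (np.int64(33), np.int64(24)), (np.int64(35), np.int64(31)), (np.int64(37), np.int64(50)), (np.int64(39), np.int64(73)), (np.int64(41), np.int64(44)), (np.int64(43), np.int64(36)), (np.int64(45), np.int64(35)), (np.int64(47), np.int64(35)), (np.int64(49), np.int64(47)), (np.int64(51), np.int64(44)), (np.int64(53), np.int64(91)), (np.int64(55), np.int64(121)), (np.int64(57), np.int64(72)), (np.int64(59), np.int64(62)), (np.int64(61), np.int64(62)), (np.int64(63), np.int64(63)), (np.int64(65), np.int64(94)), (np.int64(67), np.int64(116)), (np.int64(69), np.int64(76)), (np.int64(71), np.int64(29)), (np.int64(73), np.int64(10)), (np.int64(75), np.int64(10)), (np.int64(77), np.int64(17)), (np.int64(79), np.int64(24)), (np.int64(81), np.int64(55)), (np.int64(83), np.int64(38)), (np.int64(85), np.int64(33)), (np.int64(87), np.int64(23)), (np.int64(89), np.int64(4)), (np.int64(91
[... 5166 characters left out ...]
]
0.03 21 [ 70.  87. 104. 108. 114.]
0.034 31 [ 60.  85.  88.  99. 104.]
0.038 17 [53. 60. 71. 85. 86.]
0.042 32 [29. 61. 69. 77. 83.]
0.05 43 [55. 57. 62. 66. 69.]
0.054 73 [25. 33. 43. 51. 57.]
0.058 22 [22. 23. 25. 25. 38.]
0.062 14 [23. 23. 24. 25. 27.]
y (0.05, 0.1)
0.006 4 [67. 68. 68. 69. 69.]
0.014 10 [67. 70. 78. 82. 86.]
0.018 12 [66. 69. 73. 84. 89.]
0.022 26 [62. 67. 75. 85. 90.]
0.026 27 [60. 67. 71. 79. 86.]
0.03 40 [39. 54. 62. 69. 81.]
0.034 34 [45. 55. 62. 66. 70.]
0.038 14 [52. 57. 61. 63. 69.]
0.042 7 [57. 61. 63. 67. 70.]
0.046 7 [60. 67. 69. 69. 70.]
0.05 36 [55. 57. 61. 65. 69.]
0.054 75 [24. 30. 42. 50. 57.]
0.058 17 [24. 24. 25. 26. 26.]
0.062 10 [22. 24. 25. 26. 27.]
```

The profile agrees with the box drawing: stand plate at 24.5 mm, step at 56.5 mm and neck top at 68.5 mm. I'll refine the yaw, tilt and centre by fits to the walls.

```bash
python3 - <<'E'
from h import *
def rfit(A,b):
    m=np.ones(len(b),bool)
    for _ in range(8):
        s=np.linalg.lstsq(A[m],b[m],rcond=None)[0];r=b-A@s;m=abs(r)<2.0*max(np.std(r[m]),5e-4)
    return s,np.std(r[m]),m.sum()
for n in("top","side"):
    w=np.load(f"pics/box_{n}.npy");o=np.ones(len(w))
    x,y,z=w.T
    s=(z>.030)&(z<.05)&(x>.05)&(x<.062)&(y>-.078)&(y<.098)
    print(n,"xwall: x=a+b y+c z",rfit(np.c_[o,y,z-.04][s],x[s]))
    s=(z>.062)&(z<.0665)&(x>.048)&(x<.056)&(y>-.07)&(y<.09)
    print("neck +x",rfit(np.c_[o,y][s],x[s]))
    s=(z>.0535)&(z<.060)&(x>.0525)&(x<.0565)&(y>-.07)&(y<.09)
    print("step +x",rfit(np.c_[o,y][s],z[s]))
    s=(z>.066)&(z<.072)&(((x>.0475)&(x<.051))|((x>.0085)&(x<.0115)))&(y>-.07)&(y<.09)
    print("necktop z=a+by+cx",rfit(np.c_[o,y,x-.03][s],z[s]))
    s=(z>.032)&(z<.05)&(y<-.07)&(y>-.09)&(x>.008)&(x<.052)
    print("-y wall: y=a+b(x-.03)+c z",rfit(np.c_[o,x-.03,z-.04][s],y[s]) if s.sum()>10 else s.sum())
    s=(z>.0225)&(z<.028)&(x>.055)&(x<.064)&(y>-.07)&(y<.09)
    print("plate",rfit(np.c_[o,y,x-.03][s],z[s]))
    for zl,zh in((.054,.0585),(.067,.071)):
        s=(z>zl)&(z<zh)&(x>.01)&(x<.05)&(y>-.1)&(y<.12); print(zl,"y ends",np.sort(y[s])[[0,1,2,3,5,8]].round(4),np.sort(y[s])[[-9,-6,-4,-3,-2,-1]].round(4))
E
```

```text
top xwall: x=a+b y+c z (array([ 0.0559867 , -0.00757571, -0.0167568 ]), np.float64(0.0004916825863559766), np.int64(154))
neck +x (array([ 0.05115853, -0.00570573]), np.float64(0.0004989080694727092), np.int64(34))
step +x (array([0.05651947, 0.00691617]), np.float64(0.0014131002850945153), np.int64(78))
necktop z=a+by+cx (array([ 0.06837723,  0.00738169, -0.01576553]), np.float64(0.0011162813359179573), np.int64(66))
-y wall: y=a+b(x-.03)+c z 3
plate (array([ 0.02358726, -0.00420186,  0.05214895]), np.float64(0.001265691067878544), np.int64(165))
0.054 y ends [-0.0778 -0.0774 -0.0774 -0.0772 -0.0769 -0.076 ] [0.0977 0.098  0.0982 0.0983 0.0984 0.0984]
0.067 y ends [-0.0726 -0.0724 -0.0721 -0.0719 -0.0715 -0.0705] [0.0917 0.0921 0.0936 0.0937 0.0937 0.0939]
side xwall: x=a+b y+c z (array([ 0.05675367, -0.00816547,  0.01854524]), np.float64(0.00048635174419447194), np.int64(139))
neck +x (array([ 0.05157107, -0.0084894 ]), np.float64(0.00047975810472344074), np.int64(31))
step +x (array([0.05602716, 0.00104067]), np.float64(0.0012563233124815278), np.int64(62))
necktop z=a+by+cx (array([ 0.06831975,  0.0083401 , -0.00957431]), np.float64(0.0008703420525542614), np.int64(36))
-y wall: y=a+b(x-.03)+c z (array([-0.07837785,  0.02526179,  0.03885795]), np.float64(0.001180773662811907), np.int64(92))
plate (array([ 0.02808501,  0.00624444, -0.11472813]), np.float64(0.0010193695753269165), np.int64(116))
0.054 y ends [-0.0806 -0.0803 -0.0803 -0.0796 -0.0788 -0.0783] [0.0881 0.0906 0.0918 0.0925 0.094  0.0949]
0.067 y ends [-0.0758 -0.0754 -0.0754 -0.0748 -0.074  -0.0734] [0.0896 0.0906 0.091  0.0915 0.0917 0.0929]
```

```bash
cat >> h.py <<'E'
YAW=-.044
R_=cv2.Rodrigues(np.array([0,0,YAW]))[0]@cv2.Rodrigues(np.array([0,-np.pi/6,0.]))[0]
_R0=cv2.Rodrigues(np.array([0,0,-.053]))[0]@cv2.Rodrigues(np.array([0,-np.pi/6,0.]))[0]
SEAT=np.array([.61,.005,0])+_R0@np.array([.0294,.010,.0563])
E
python3 - <<'E'
from h import *
print("seat",SEAT.round(4));print(R_.round(4))
allc=[]
for n,b in(("top",(285,190,322,230)),("side",(280,190,310,240))):
    d=np.load(f"pics/{n}0d.npy");C=cloud(n,d)[b[1]:b[3],b[0]:b[2]].reshape(-1,3)
    p=np.load(f"pics/{n}0p.npy")[b[1]:b[3],b[0]:b[2]].reshape(-1,3).max(1)
    w=(C-SEAT)@R_   # seat frame; foot z=-.029
    s=(w[:,2]>.034)&(w[:,2]<.06)&(abs(w[:,1]+.0615)<.03)&(abs(w[:,0])<.03)
    q=w[s];h=q[:,2]+.029
    print(n,len(q))
    for lo,hi in((.063,.07),(.07,.0745),(.0745,.078),(.08,.09)):
        k=q[(h>=lo)&(h<hi)]
        if len(k)>2: print(lo,len(k),"x",k[:,0].min().round(4),k[:,0].mean().round(4),k[:,0].max().round(4),"y",k[:,1].min().round(4),k[:,1].mean().round(4),k[:,1].max().round(4),"h",(k[:,2].mean()+.029).round(4))
# expected projections of tall bottle nozzle top/cap top if centred
for dx in(0,-.002):
  for h in(.085,.076,.064):
    P3=SEAT+R_@np.array([dx,-.0615,-.029+h]);print(dx,h,P3.round(4),proj("top",P3).round(1),proj("side",P3).round(1))
# tray bottles, cap centre z ~.0725 visible
print("tray caps",tri(ray("top",424.85,243.33),ray("side",269.47,339.55)),tri(ray("top",425.37,265.04),ray("side",240.63,341.77)))
p=np.load("pics/top0p.npy");d=np.load("pics/top0d.npy");C=cloud("top",d)
q=C[215:300,345:445].reshape(-1,3);s=(q[:,2]>.009)&(q[:,2]<.02);print(s.sum())
r=cv2.minAreaRect(q[s][:,:2].astype(np.float32));print("tray",r)
d=np.load("pics/side0d.npy");C=cloud("side",d)
q=C[280:395,205:305].reshape(-1,3);s=(q[:,2]>.009)&(q[:,2]<.02);print(s.sum(),cv2.minAreaRect(q[s][:,:2].astype(np.float32)))
E
```

```text
seat [0.6078 0.0151 0.0635]
[[ 0.8652  0.044  -0.4995]
 [-0.0381  0.999   0.022 ]
 [ 0.5     0.      0.866 ]]
top 64
0.063 4 x 0.0007 0.0048 0.0065 y -0.0641 -0.0586 -0.052 h 0.0685
0.07 8 x -0.0105 0.001 0.0073 y -0.0722 -0.0609 -0.052 h 0.0736
0.0745 22 x -0.0125 -0.0014 0.007 y -0.0696 -0.0611 -0.0521 h 0.0761
0.08 20 x -0.0082 -0.0027 0.0025 y -0.0669 -0.0612 -0.0546 h 0.0841
side 76
0.063 14 x -0.0079 0.0008 0.0067 y -0.0741 -0.0694 -0.0621 h 0.0667
0.07 17 x -0.0118 0.0001 0.0078 y -0.0752 -0.0688 -0.0602 h 0.072
0.0745 21 x -0.0115 -0.0015 0.0058 y -0.0744 -0.0669 -0.0569 h 0.0762
0.08 19 x -0.0075 -0.0018 0.0028 y -0.0712 -0.0651 -0.058 h 0.0835
0 0.085 [ 0.5772 -0.0451  0.112 ] [300.9 215. ] [289.  210.6]
0 0.076 [ 0.5817 -0.0453  0.1042] [300.8 213.5] [291.  213.1]
0 0.064 [ 0.5877 -0.0455  0.0938] [300.7 211.7] [293.6 216.3]
-0.002 0.085 [ 0.5754 -0.045   0.111 ] [300.9 215.7] [288.3 210.9]
-0.002 0.076 [ 0.5799 -0.0452  0.1032] [300.8 214.3] [290.3 213.4]
-0.002 0.064 [ 0.5859 -0.0455  0.0928] [300.7 212.4] [292.9 216.6]
tray caps (array([ 0.51654399, -0.36223573,  0.07168394]), np.float64(0.0005205350420240283)) (array([ 0.46239946, -0.36233052,  0.07130108]), np.float64(0.0013920664901622252))
264
tray ((0.4845964312553406, -0.30514734983444214), (0.12484531104564667, 0.1760653555393219), 3.6417441368103027)
671 ((0.4850788414478302, -0.3058955669403076), (0.1250995397567749, 0.1777375191450119), 3.5601625442504883)
```

Tall bottle in seat axes: x ≈ −2 mm, y ≈ −62.5 mm, top at 84–85 mm above the foot. It stands upright in its cell as expected. The tray is at (0.485, −0.305), yaw 3.6°, 125×176 mm by both views. Next I'll plan the approach.

```bash
cat >> h.py <<'E'
from scipy.spatial.transform import Rotation as Ro
RG=np.stack([-R_[:,1],-R_[:,0],-R_[:,2]],1)   # tool aligned with box axis, jaws across
def down(yawx): # tool down, jaws along direction at angle yawx from world x
    x=np.array([np.cos(yawx),np.sin(yawx),0]);y=np.array([-x[1],x[0],0]);return np.stack([-y,-x,[0,0,-1.]],1)
def plan(p,R,n=1):
    s=get_state();Rc=Ro.from_euler('xyz',s["ee_rot"]).as_matrix()
    rv=Ro.from_matrix(R@Rc.T).as_rotvec();dp=np.asarray(p)-s["eef_pos"]
    print("t",s["t"],"pos",s["eef_pos"].round(4),"F",s["force"].round(1),"w",round(s["width"],4),"q",s["q"].round(2))
    print("target",np.round(p,4),"total rot",rv.round(4),"|",np.degrees(np.linalg.norm(rv)).round(1),"deg shift",dp.round(4));
    print("per row",n,(rv/n).round(4),(dp/n).round(4))
def seat(x,y,z): return SEAT+R_@np.array([x,y,z])
E
python3 -c "
from h import *
plan(seat(-.002,-.0625,.047+.09),RG,12)
plan(seat(-.002,-.0625,.047),RG,12)"
```

```text
t 0.1 pos [ 0.1745 -0.6516  0.2367] F [ 0.3  0.1 -1. ] w 0.0876 q [-1.02  0.36  0.01 -0.   -1.22 -0.29]
target [ 0.5349 -0.0442  0.1811] total rot [-0.3512 -0.4376  1.2343] | 77.7 deg shift [ 0.3604  0.6074 -0.0556]
per row 12 [-0.0293 -0.0365  0.1029] [ 0.03    0.0506 -0.0046]
t 0.1 pos [ 0.1745 -0.6516  0.2367] F [ 0.3  0.1 -1. ] w 0.0876 q [-1.02  0.36  0.01 -0.   -1.22 -0.29]
target [ 0.5799 -0.0462  0.1032] total rot [-0.3512 -0.4376  1.2343] | 77.7 deg shift [ 0.4053  0.6054 -0.1335]
per row 12 [-0.0293 -0.0365  0.1029] [ 0.0338  0.0504 -0.0111]
```

Call:
play_rows --pt "-0.029 -0.036 0.103 0.03 0.05 0 1" --pt "-0.029 -0.036 0.103 0.03 0.05 0 1" --pt "-0.029 -0.036 0.103 0.03 0.05 0 1" --pt "-0.029 -0.036 0.103 0.03 0.05 0 1" --pt "-0.029 -0.036 0.103 0.03 0.05 0 1" --pt "-0.029 -0.036 0.103 0.03 0.05 0 1" --pt "-0.029 -0.036 0.103 0.03 0.05 0 1" --pt "-0.029 -0.036 0.103 0.03 0.05 0 1" --pt "-0.029 -0.036 0.103 0.03 0.05 0 1" --pt "-0.029 -0.036 0.103 0.03 0.05 0 1" --pt "-0.029 -0.036 0.103 0.03 0.05 0 0.7" --pt "0 0 0 0 0 0 0.7"

```text
t: 1.6
eef_pos: [0.5099, -0.082, 0.2331]
ee_rot: [-2.65, 0.022, -1.678]
force: [-1.1, -0.6, -0.3]
width: 0.073
```

```bash
python3 -c "
from h import *
plan(seat(-.002,-.0625,.047+.09),RG,6)"
```

```text
t 1.6 pos [ 0.5099 -0.082   0.2331] F [-1.1 -0.6 -0.3] w 0.073 q [ 0.33 -0.19 -0.87  0.42 -0.46 -0.78]
target [ 0.5349 -0.0442  0.1811] total rot [-0.024  -0.0305  0.063 ] | 4.2 deg shift [ 0.025   0.0378 -0.052 ]
per row 6 [-0.004  -0.0051  0.0105] [ 0.0042  0.0063 -0.0087]
```

Call:
play_rows --pt "-0.008 -0.01 0.021 0.008 0.013 -0.017 0.7" --pt "-0.008 -0.01 0.021 0.008 0.013 -0.017 0.7" --pt "-0.008 -0.01 0.021 0.008 0.013 -0.017 0.7" --pt "0 0 0 0 0 0 0.6"

```text
t: 2.1
eef_pos: [0.5379, -0.0441, 0.1891]
ee_rot: [-2.629, 0.006, -1.612]
force: [-0.5, -0.7, -0.4]
width: 0.0562
```

```bash
python3 -c "
from h import *
plan(seat(-.002,-.0625,.047+.04),RG,4)
p,d=grab_frame('side');cv2.imwrite('pics/s1.png',cv2.resize(p[130:270,220:400],None,fx=4,fy=4))"
```

```text
t 2.1 pos [ 0.5379 -0.0441  0.1891] F [-0.5 -0.7 -0.4] w 0.0562 q [ 0.28 -0.09 -1.02  0.79 -0.21 -1.06]
target [ 0.5599 -0.0453  0.1378] total rot [-0.006  -0.0104 -0.0026] | 0.7 deg shift [ 0.022  -0.0012 -0.0513]
per row 4 [-0.0015 -0.0026 -0.0007] [ 0.0055 -0.0003 -0.0128]
```

View pics/s1.png

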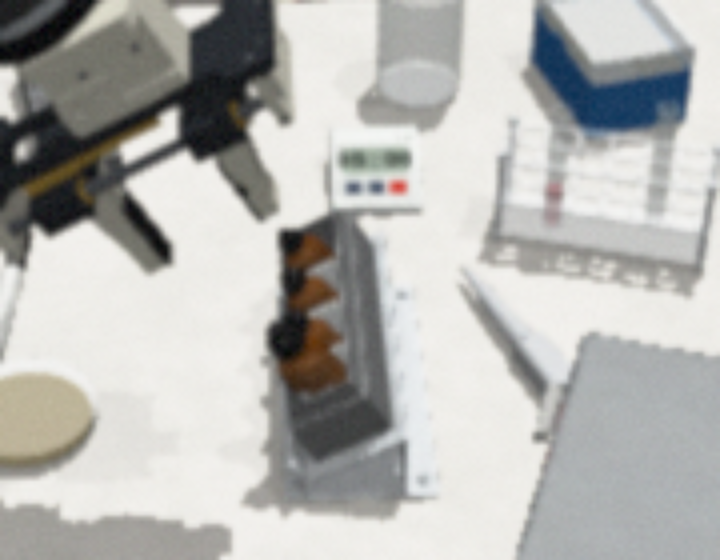

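The side view shows the open gripper up and left of the box, with the tall cap at crop (288,335), so nothing has been touched. Joint 3 is at −1.02, which is its range limit, so before going lower I'll identify the arm geometry from the recorded states and check which poses I can reach.

```bash
cat > kin.py <<'E'
from h import *
D=[([-1.02092,.35936,.01105,-.000385,-1.2241,-.288103],[.17454531,-.65154197,.2366332],[3.1399477,-.00011,-2.87995])]
E
python3 - <<'E'
from kin import *
s=get_state();print(s["q"],s["eef_pos"],s["ee_rot"])
D.append((s["q"],s["eef_pos"],s["ee_rot"]))
# check orientation model: Rz(q1)Ry(q2-q3) [forearm along x] Rx(s q4) Ry(-q5) then tool z along x
def rot(a,t): return Ro.from_rotvec(np.array(a)*t).as_matrix()
X,Y,Z=np.eye(3)
for q,p,e in D:
    Rm=Ro.from_euler('xyz',e).as_matrix()
    for s4 in(1,-1):
        W=rot(Z,q[0])@rot(Y,q[1]-q[2])@rot(X,s4*q[3])@rot(Y,-q[4])
        print(s4,"tool z",Rm[:,2].round(4),"model",W[:,0].round(4)); A=W.T@Rm
        print(A.round(3))
E
```

```text
[ 0.27904535 -0.09006983 -1.01609476  0.7849013  -0.21436659 -1.05837716] [ 0.53732755 -0.04459866  0.18906862] [-2.62886246  0.00565678 -1.61327735]
1 tool z [-5.0e-04  1.6e-03 -1.0e+00] model [-0.0012  0.0012 -1.    ]
[[ 0.001 -0.     1.   ]
 [-0.959  0.284  0.001]
 [-0.284 -0.959  0.   ]]
-1 tool z [-5.0e-04  1.6e-03 -1.0e+00] model [-5.0e-04  1.6e-03 -1.0e+00]
[[ 0.     0.     1.   ]
 [-0.959  0.284  0.   ]
 [-0.284 -0.959  0.   ]]
1 tool z [ 0.4903 -0.0159 -0.8714] model [ 0.4075  0.2732 -0.8714]
[[-0.285  0.084  0.955]
 [-0.852 -0.478 -0.213]
 [ 0.439 -0.874  0.208]]
-1 tool z [ 0.4903 -0.0159 -0.8714] model [ 0.4903 -0.0159 -0.8714]
[[ 0.    -0.     1.   ]
 [-0.49   0.872  0.   ]
 [-0.872 -0.49  -0.   ]]
```

```bash
cat >> kin.py <<'E'
D.append(([0.27904535,-0.09006983,-1.01609476,0.7849013,-0.21436659,-1.05837716],[0.53732755,-0.04459866,0.18906862],[-2.62886246,0.00565678,-1.61327735]))
D.append(([.33,-.19,-.87,.42,-.46,-.78],[.5099,-.082,.2331],[-2.65,.022,-1.678]))
def rot(a,t): return Ro.from_rotvec(np.array(a)*t).as_matrix()
X,Y,Z=np.eye(3)
def ori(q):
    W=rot(Z,q[0])@rot(Y,q[1]-q[2])@rot(X,-q[3])@rot(Y,-q[4])
    ty=-np.sin(q[5])*W[:,1]-np.cos(q[5])*W[:,2];tz=W[:,0];return np.stack([np.cross(ty,tz),ty,tz],1)
def rows(q):
    f=q[1]-q[2];Rz=rot(Z,q[0])
    c=[ori(q)[:,2],Rz@[1,0,0],Rz@[0,1,0],Z,Rz@[np.sin(q[1]),0,np.cos(q[1])],Rz@[np.cos(f),0,-np.sin(f)],Rz@[np.sin(f),0,np.cos(f)]]
    return np.stack(c,1)  # Lt a1 d h L2 L3 e
def fit(D):
    A=np.vstack([rows(q)*w for (q,p,e),w in D]);b=np.hstack([np.array(p)*w for (q,p,e),w in D])
    return A,b,np.linalg.lstsq(A,b,rcond=None)
E
python3 - <<'E'
from kin import *
A,b,r=fit([(D[0],1),(D[1],1),(D[2],.2)]);print(r[0].round(4),r[3],(A@r[0]-b).round(4))
E
```

```text
[ 0.0153  0.3923 -0.1911 -0.2327  0.4165  0.069   0.1262] [2.76409163 2.02982552 1.43120356 0.6009796  0.3229724  0.07132913
 0.02620557] [ 0.0005  0.0003  0.0003  0.0008 -0.0024  0.0004 -0.0036  0.0091 -0.0031]
```

Call:
play_rows --pt "0 0.17 0 0.02 0 0.02 0.6" --pt "0 0.17 0 0.02 0 0.02 0.6" --pt "0 0.17 0 0.02 0 0.02 0.6" --pt "0 0 0 0 0 0 0.6"

```text
t: 2.65
eef_pos: [0.591, -0.0748, 0.2423]
ee_rot: [-2.992, -0.064, -1.637]
force: [-0.9, 0.8, -0.7]
width: 0.0524
```

```bash
cat >log.py <<'E'
from h import *
import pickle,os
L=pickle.load(open('d.pkl','rb')) if os.path.exists('d.pkl') else []
s=get_state();L.append((s["q"],s["eef_pos"],s["ee_rot"]));pickle.dump(L,open('d.pkl','wb'));print(s["q"].round(3))
E
python3 log.py
```

```text
[ 0.271  0.137 -0.34   0.132 -0.978 -0.399]
```

Call:
play_rows --pt "0 0.1 0 0.06 0 0.05 0.6" --pt "0 0.1 0 0.06 0 0.05 0.6" --pt "0 0.1 0 0.05 0 0.0 0.6" --pt "0 0 0 0 0 0 0.6"

```text
t: 3.15
eef_pos: [0.7269, -0.0753, 0.3051]
ee_rot: [2.954, -0.08, -1.613]
force: [-0.7, 0.4, -4.4]
width: 0.0524
```

```bash
python3 log.py; python3 - <<'E'
from kin import *
import pickle
L=pickle.load(open('d.pkl','rb'))
A,b,r=fit([(D[0],1),(D[1],1)]+[(l,1) for l in L]);print(r[0].round(4),r[3],(A@r[0]-b).round(4))
E
```

```text
[ 0.181  0.548  0.431  0.036 -1.654 -0.231]
[ 0.1907  0.2716 -0.1903  0.1521  0.3893  0.2501  0.0164] [3.87354726 2.83222826 2.00374615 0.85703941 0.4606316  0.08768603
 0.06876924] [ 0.0024 -0.0011  0.0192 -0.0069 -0.0312 -0.0055  0.0217  0.0258  0.007
 -0.0159  0.0049 -0.0207]
```

```bash
python3 log.py; python3 - <<'E'
from kin import *
import pickle
L=pickle.load(open('d.pkl','rb'))
for q,p,e in [D[0],D[1]]+L:
    Rm=Ro.from_euler('xyz',e).as_matrix();print("ang err",Ro.from_matrix(Rm.T@ori(q)).magnitude().round(4))
def rows2(q):
    B=rot(Z,q[0])@rot(Y,q[1]-q[2])@rot(X,-q[3]);T=ori(q)
    W=B@rot(Y,-q[4])
    return dict(j5=B[:,1:2],b4z=B[:,2:3],w=W[:,2:3])
S=[D[0],D[1]]+L
b=np.hstack([p for q,p,e in S])
import itertools
A0=np.vstack([rows(q) for q,p,e in S])
for k in itertools.chain([()],itertools.combinations(("j5","b4z","w"),1),itertools.combinations(("j5","b4z","w"),2)):
    A=np.hstack([A0]+[np.vstack([rows2(q)[i] for q,p,e in S]) for i in k])
    s,_,_,sv=np.linalg.lstsq(A,b,rcond=None);print(k,s.round(4),sv[-1].round(4),(abs(A@s-b).max()*1000).round(2))
E
```

```text
[ 0.181  0.548  0.431  0.036 -1.654 -0.231]Traceback (most recent call last):
  File "<stdin>", line 5, in <module>
AttributeError: 'float' object has no attribute 'round'
```

```bash
cat > t.py <<'E'
from kin import *
import pickle,itertools
L=pickle.load(open('d.pkl','rb'))
S=[D[0],D[1]]+L
for q,p,e in S:
    Rm=Ro.from_euler('xyz',e).as_matrix();print("ang err",round(float(Ro.from_matrix(Rm.T@ori(q)).magnitude()),4))
def rows2(q):
    B=rot(Z,q[0])@rot(Y,q[1]-q[2])@rot(X,-q[3])
    W=B@rot(Y,-q[4])
    return dict(j5=B[:,1:2],b4z=B[:,2:3],w=W[:,2:3])
b=np.hstack([p for q,p,e in S])
A0=np.vstack([rows(q) for q,p,e in S])
for k in itertools.chain([()],itertools.combinations(("j5","b4z","w"),1),itertools.combinations(("j5","b4z","w"),2)):
    A=np.hstack([A0]+[np.vstack([rows2(q)[i] for q,p,e in S]) for i in k])
    s,_,_,sv=np.linalg.lstsq(A,b,rcond=None);print(k,s.round(4),sv[-1].round(4),(abs(A@s-b).max()*1000).round(2))
E
python3 t.py
```

```text
ang err 0.0
ang err 0.0
ang err 0.0
ang err 0.0
ang err 0.0
() [ 0.1899  0.2707 -0.1919  0.2013  0.3668  0.2702 -0.0037] 0.0731 33.51
('j5',) [ 0.367   0.     -0.      0.1988  0.6016  0.4636  0.     -0.1918] 0.071 0.0
('b4z',) [ 0.5637  0.1121 -0.1861  0.4192  0.6105  0.3788 -0.1525  0.1039] 0.0531 27.23
('w',) [ 0.3805  0.1004 -0.1873  0.3027  0.4912  0.3592 -0.0034  0.0525] 0.055 30.52
('j5', 'b4z') [ 0.367   0.     -0.      0.1988  0.6016  0.4636  0.     -0.1918 -0.    ] 0.0511 0.0
('j5', 'w') [ 0.367   0.     -0.      0.1988  0.6016  0.4636  0.     -0.1918 -0.    ] 0.0548 0.0
('b4z', 'w') [ 0.7259  0.727  -0.1965  0.5883  0.7157  0.1686 -0.8005  0.5545 -0.4014] 0.0399 7.69
```

The model is exact with a 192 mm wrist offset along joint 5's axis. Next I'll solve IK within the joint limits for the key poses.

```bash
cat > ik.py <<'E'
from kin import *
from scipy.optimize import least_squares
LO=np.array([-3.07,-1.43,-1.02,-3.03,-3.05,-3.03]);HI=np.array([3.07,2.12,1.25,1.67,0,3.03])
def fk(q):
    B=rot(Z,q[0])@rot(Y,q[1]-q[2])@rot(X,-q[3]);c=rows(q)
    return .367*c[:,0]+.1988*c[:,3]+.6016*c[:,4]+.4636*c[:,5]-.1918*B[:,1]
def ik(p,R,N=40,seed=0,q0=None):
    rng=np.random.default_rng(seed);out=[]
    f=lambda q:np.r_[fk(q)-p,.3*Ro.from_matrix(ori(q)@R.T).as_rotvec()]
    for i in range(N):
        x=q0 if (q0 is not None and i==0) else rng.uniform(LO,HI)
        r=least_squares(f,np.clip(x,LO+1e-6,HI-1e-6),bounds=(LO,HI),xtol=1e-10,ftol=1e-12,max_nfev=150)
        if r.cost<1e-8 and not any(np.abs(o-r.x).max()<.03 for o in out): out.append(r.x)
    return out
def flip(R): return R@np.diag([-1,-1,1.])
def tilt(a): # tool z = box z turned: a = angle about y' so tool is less inclined
    return rot(R_[:,1],a)
E
cat > t2.py <<'E'
from ik import *
RY=np.stack([R_[:,0],-R_[:,1],-R_[:,2]],1)  # jaws along y'
b=seat(-.002,-.0625,.047)
def show(n,p,R):
    for nm,RR in(("",R),("flip",flip(R))):
        for q in ik(p,RR): print(n,nm,q.round(2))
for h in(0,.04,.09): show(f"bottle jaws x h{h}",seat(-.002,-.0625,.047+h),RG)
for h in(0,.04): show(f"lid h{h}",seat(0,0,.022+h),RG)
for a in(.26,.52): show(f"bottle jawsY tilt {a}",b,tilt(a)@RY)
E
time python3 t2.py
```

```text
bottle jawsY tilt 0.26  [ 0.31  0.2  -0.67  0.21 -0.46  1.04]
bottle jawsY tilt 0.26 flip [ 0.31  0.2  -0.67  0.21 -0.46 -2.1 ]
bottle jawsY tilt 0.52  [ 0.26  0.33 -0.37  0.   -0.87  1.27]
bottle jawsY tilt 0.52 flip [ 0.26  0.33 -0.37  0.   -0.87 -1.87]
real	0m24.071s
user	0m24.524s
sys	0m0.068s
```

A full 30° forward tool tilt is out of reach, since joint 3 and joint 5 both run into their limits. I'll look for the best tilt I can reach, leaving the tool's sideways lean, grip offset and grip height free.

```bash
cat > t3.py <<'E'
from ik import *
def best(p_of,beta_max,yg_max,zlo,zhi,base,N=25):
    lo=np.r_[LO+.02,0,-beta_max,-yg_max,zlo];hi=np.r_[HI-.02,.6,beta_max,yg_max,zhi]
    res=[]
    rng=np.random.default_rng(1)
    def f(v):
        q=v[:6];a,be,yg,zg=v[6:]
        Tl=rot(R_[:,1],a)            # lid attitude relative to box
        R=Tl@rot(R_[:,0],be)@base
        p=p_of(Tl,yg,zg)
        return np.r_[30*(fk(q)-p),10*Ro.from_matrix(ori(q)@R.T).as_rotvec(),.05*a,.003*be,.003*yg]
    for i in range(N):
        x=rng.uniform(lo,hi)
        if i%2==0: x[:6]=np.array([.27,0,-.9,.5,-.4,-.8])+rng.normal(0,.2,6)
        r=least_squares(f,np.clip(x,lo+1e-5,hi-1e-5),bounds=(lo,hi),max_nfev=300)
        e=f(r.x);
        if np.abs(e[:3]).max()/30<3e-4 and np.abs(e[3:6]).max()/10<2e-3: res.append((r.x[6],r.x))
    res.sort(key=lambda t:t[0]);return res[:3]
lid=lambda Tl,yg,zg: SEAT+Tl@R_@np.array([0,yg,zg])+0*R_[:,0]
for base,nm in((RG,"RG"),(flip(RG),"RGf")):
  for bm,ym in((1e-3,1e-3),(1e-3,.06),(.35,.001),(.7,.06)):
    r=best(lid,bm,ym,.018,.032,base)
    for a,x in r[:2]: print(nm,bm,ym,"a deg",np.degrees(a).round(1),"beta",np.degrees(x[7]).round(1),"yg",x[8].round(3),"zg",x[9].round(3),x[:6].round(2))
E
time python3 t3.py
```

```text
RG 0.001 0.001 a deg 8.1 beta 0.1 yg 0.001 zg 0.032 [ 0.13  0.18 -1.    1.37 -0.07 -1.53]
RG 0.001 0.001 a deg 8.1 beta 0.1 yg 0.001 zg 0.032 [ 0.13  0.18 -1.    1.37 -0.07 -1.53]
RG 0.001 0.06 a deg 7.3 beta -0.1 yg 0.06 zg 0.032 [ 0.15  0.19 -1.    1.65 -0.07 -1.83]
RG 0.001 0.06 a deg 7.4 beta -0.1 yg 0.06 zg 0.032 [ 0.16  0.19 -1.    1.61 -0.08 -1.8 ]
RG 0.35 0.001 a deg 0.0 beta 13.3 yg 0.0 zg 0.018 [ 0.29  0.22 -0.64 -0.37 -0.15  0.08]
RG 0.35 0.001 a deg 0.0 beta 14.9 yg -0.001 zg 0.03 [ 0.25  0.2  -0.59 -0.48 -0.24  0.22]
RG 0.7 0.06 a deg 0.0 beta 14.5 yg -0.06 zg 0.028 [ 0.07  0.21 -0.52 -0.6  -0.35  0.47]
RG 0.7 0.06 a deg 0.0 beta 16.2 yg -0.06 zg 0.029 [ 0.03  0.22 -0.49 -0.67 -0.4   0.57]
RGf 0.001 0.001 a deg 8.1 beta -0.1 yg 0.001 zg 0.032 [ 0.13  0.18 -1.    1.37 -0.07  1.61]
RGf 0.001 0.001 a deg 8.1 beta -0.1 yg 0.001 zg 0.032 [ 0.13  0.18 -1.    1.37 -0.07  1.61]
RGf 0.001 0.06 a deg 7.3 beta -0.1 yg 0.06 zg 0.032 [ 0.15  0.19 -1.    1.65 -0.07  1.32]
RGf 0.001 0.06 a deg 7.3 beta -0.1 yg 0.06 zg 0.032 [ 0.15  0.19 -1.    1.65 -0.07  1.32]
RGf 0.35 0.001 a deg 0.0 beta 20.0 yg -0.001 zg 0.018 [ 0.08  0.25 -0.46 -0.78 -0.41 -2.52]
RGf 0.35 0.001 a deg 0.0 beta 17.8 yg -0.001 zg 0.018 [ 0.14  0.24 -0.5  -0.69 -0.34 -2.64]
RGf 0.7 0.06 a deg 0.0 beta 28.5 yg -0.06 zg 0.018 [-0.23  0.33 -0.33 -0.96 -0.74 -2.14]
RGf 0.7 0.06 a deg 0.0 beta 37.1 yg -0.05 zg 0.018 [-0.32  0.41 -0.27 -1.04 -0.93 -2.01]
real	3m25.717s
user	3m22.016s
sys	0m0.102s
```

With about 20° of sideways lean about the jaw axis, the exact box tilt is reachable with good margins. I'll check the whole sequence with that lean as a continuous chain of joint solutions.

```bash
cat >> ik.py <<'E'
def lean(Rbase,b): return rot(-Rbase[:,1],b)@Rbase   # about jaw axis (box x' = -tool y)
def one(p,R,q0):
    f=lambda q:np.r_[fk(q)-p,.3*Ro.from_matrix(ori(q)@R.T).as_rotvec()]
    r=least_squares(f,np.clip(q0,LO+1e-6,HI-1e-6),bounds=(LO,HI),xtol=1e-11,ftol=1e-13,max_nfev=200)
    return r.x,r.cost
E
cat > t4.py <<'E'
from ik import *
for B in (.3,.38):
    q=get_state()["q"]
    G=lean(RG,B);Tz=lean(down(np.radians(3.6)),B);Lz=lean(down(np.radians(10.46)),B);L0=lean(down(0),B)
    seq=[("pre",seat(-.002,-.0625,.049+.08),G),("grasp",seat(-.002,-.0625,.049),G),("lift",seat(-.002,-.0625,.049+.07),G),
     ("turn",[.52,-.1,.22],L0),("traytop",[.4825,-.265,.18],Tz),("tray",[.4825,-.265,.08],Tz),("up",[.4825,-.265,.2],Tz),("mid",[.48,0,.22],L0),
     ("lidtop",[.441,.3165,.15],Lz),("lid",[.441,.3165,.022],Lz),("lidup",[.441,.3165,.18],Lz),("mid2",[.5,.15,.22],L0),("mid3",[.5,.03,.22],L0),("prebox",seat(0,0,.022+.07),G),("nearbox",seat(0,0,.022+.02),G),("box",seat(0,0,.022),G)]
    for n,p,R in seq:
        q,c=one(np.array(p),R,q);print(B,n,q.round(2),"%.1e"%c)
E
python3 t4.py
```

```text
0.3 pre [ 0.06  0.01 -0.55 -0.51 -0.52  0.35] 3.5e-22
0.3 grasp [ 0.01  0.18 -0.49 -0.67 -0.45  0.57] 4.5e-17
0.3 lift [ 0.06  0.03 -0.54 -0.52 -0.51  0.38] 1.0e-19
0.3 turn [-0.05  0.19 -0.16 -0.32 -1.24  0.16] 5.8e-18
0.3 traytop [-0.35  0.32 -0.11 -0.29 -1.28  0.51] 8.7e-18
0.3 tray [-0.35  0.42 -0.2  -0.31 -1.09  0.58] 1.1e-22
0.3 up [-0.35  0.3  -0.08 -0.28 -1.32  0.5 ] 2.4e-22
0.3 mid [ 0.16  0.08 -0.3  -0.32 -1.16 -0.03] 3.4e-19
0.3 lidtop [ 0.8   0.18 -0.36 -0.32 -0.88 -0.43] 2.2e-27
0.3 lid [ 0.78  0.36 -0.45 -0.42 -0.64 -0.27] 2.0e-16
0.3 lidup [ 0.8   0.14 -0.33 -0.3  -0.94 -0.45] 7.0e-18
0.3 mid2 [ 0.46  0.1  -0.28 -0.31 -1.07 -0.32] 8.2e-16
0.3 mid3 [ 0.21  0.11 -0.27 -0.32 -1.15 -0.09] 2.6e-21
0.3 prebox [ 0.24  0.06 -0.61 -0.44 -0.35  0.17] 4.2e-21
0.3 nearbox [ 0.19  0.18 -0.55 -0.59 -0.32  0.36] 4.0e-30
0.3 box [ 0.17  0.23 -0.52 -0.65 -0.32  0.44] 3.3e-20
0.38 pre [-0.06  0.04 -0.47 -0.67 -0.66  0.58] 3.7e-20
0.38 grasp [-0.1   0.21 -0.42 -0.8  -0.58  0.77] 2.3e-23
0.38 lift [-0.07  0.06 -0.46 -0.69 -0.65  0.6 ] 1.1e-22
0.38 turn [-0.11  0.22 -0.12 -0.39 -1.29  0.23] 1.6e-22
0.38 traytop [-0.4   0.35 -0.05 -0.35 -1.35  0.57] 2.4e-17
0.38 tray [-0.4   0.45 -0.14 -0.37 -1.17  0.64] 1.0e-23
0.38 up [-0.4   0.33 -0.03 -0.34 -1.39  0.55] 4.5e-22
0.38 mid [ 0.08  0.1  -0.26 -0.41 -1.2   0.06] 1.1e-19
0.38 lidtop [ 0.73  0.18 -0.35 -0.42 -0.89 -0.31] 3.2e-26
0.38 lid [ 0.71  0.37 -0.42 -0.55 -0.66 -0.11] 2.2e-18
0.38 lidup [ 0.73  0.14 -0.32 -0.4  -0.94 -0.34] 1.9e-19
0.38 mid2 [ 0.39  0.1  -0.26 -0.4  -1.09 -0.22] 1.9e-29
0.38 mid3 [ 0.14  0.12 -0.24 -0.41 -1.18  0.01] 2.8e-21
0.38 prebox [ 0.1   0.09 -0.5  -0.67 -0.5   0.48] 3.6e-26
0.38 nearbox [ 0.06  0.21 -0.46 -0.78 -0.47  0.63] 7.8e-27
0.38 box [ 0.04  0.25 -0.44 -0.83 -0.47  0.69] 1.6e-22
```

A lean of 0.3 rad gives a smooth chain that stays well within limits, so I'll use it throughout. Moving to the pre-grasp.

```bash
python3 - <<'E'
from ik import *
G=lean(RG,.3)
plan(seat(-.002,-.0645,.049+.08),G,8)
E
```

```text
t 3.15 pos [ 0.7269 -0.0753  0.3051] F [-0.7  0.4 -4.4] w 0.0524 q [ 0.18  0.55  0.43  0.04 -1.65 -0.23]
target [ 0.5388 -0.0464  0.1742] total rot [ 0.3483 -0.7208  0.0775] | 46.1 deg shift [-0.188   0.0289 -0.1309]
per row 8 [ 0.0435 -0.0901  0.0097] [-0.0235  0.0036 -0.0164]
```

Call:
play_rows --pt "0.043 -0.09 0.01 -0.03 0.004 0 0.6" --pt "0.043 -0.09 0.01 -0.03 0.004 0 0.6" --pt "0.043 -0.09 0.01 -0.03 0.004 -0.01 0.6" --pt "0.043 -0.09 0.01 -0.03 0.004 -0.01 0.6" --pt "0.043 -0.09 0.01 -0.025 0.004 -0.025 0.6" --pt "0.043 -0.09 0.01 -0.025 0.004 -0.03 0.6" --pt "0.043 -0.09 0.01 -0.02 0.004 -0.03 0.6" --pt "0.043 -0.09 0.01 -0.01 0.004 -0.02 0.6" --pt "0 0 0 0 0 0 0.6"

```text
t: 4.28
eef_pos: [0.5061, -0.0404, 0.1688]
ee_rot: [-2.575, 0.269, -1.455]
force: [0.5, -0.7, 0.2]
width: 0.0523
```

```bash
python3 - <<'E'
from ik import *
G=lean(RG,.3)
plan(seat(-.002,-.0645,.049+.04),G,4)
E
```

```text
t 4.275 pos [ 0.5061 -0.0404  0.1688] F [ 0.5 -0.7  0.2] w 0.0523 q [ 0.06 -0.05 -0.61 -0.56 -0.5   0.4 ]
target [ 0.5588 -0.0473  0.1395] total rot [-0.0121  0.0206 -0.0008] | 1.4 deg shift [ 0.0527 -0.0069 -0.0292]
per row 4 [-0.003   0.0051 -0.0002] [ 0.0132 -0.0017 -0.0073]
```

Call:
play_rows --pt "-0.006 0.01 0 0.014 -0.002 0.008 0.6" --pt "-0.006 0.01 0 0.014 -0.002 0.008 0.6" --pt "0 0 0 0.007 -0.002 -0.012 0.6" --pt "0 0 0 0.007 -0.002 -0.012 0.6" --pt "0 0 0 0 0 0 0.6"

```text
t: 4.9
eef_pos: [0.547, -0.0496, 0.1662]
ee_rot: [-2.593, 0.258, -1.463]
force: [0.7, -0.4, -0.3]
width: 0.0526
```

```bash
python3 - <<'E'
from ik import *
G=lean(RG,.3)
plan(seat(-.002,-.0645,.049),G,4)
s=get_state();print("seat-frame",((s["eef_pos"]-SEAT)@R_).round(4))
p,d=grab_frame('side');cv2.imwrite('pics/s2.png',cv2.resize(p[130:270,220:400],None,fx=4,fy=4))
p,d=grab_frame('top');cv2.imwrite('pics/t2.png',cv2.resize(p[150:290,200:380],None,fx=4,fy=4))
E
```

```text
t 4.9 pos [ 0.547  -0.0496  0.1662] F [ 0.7 -0.4 -0.3] w 0.0526 q [ 0.04  0.03 -0.53 -0.53 -0.52  0.39]
target [ 0.5788 -0.0482  0.1049] total rot [0.0005 0.0051 0.0032] | 0.3 deg shift [ 0.0318  0.0015 -0.0613]
per row 4 [0.0001 0.0013 0.0008] [ 0.008   0.0004 -0.0153]
seat-frame [ 0.0012 -0.0674  0.118 ]
```

View pics/s2.png

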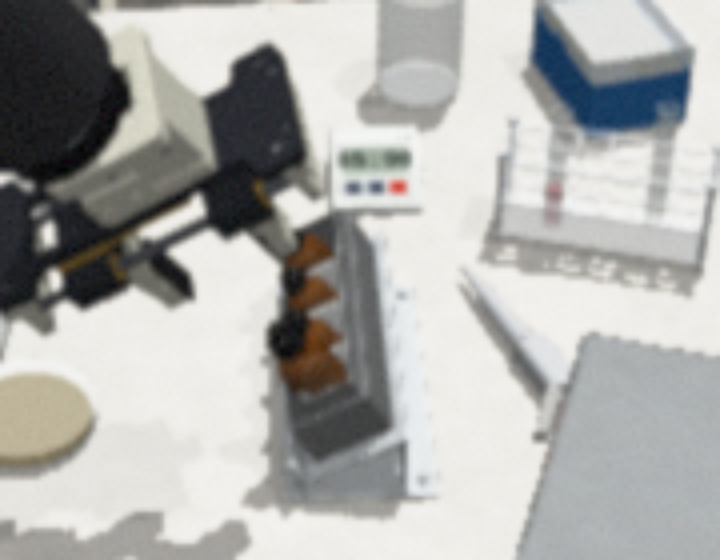

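View pics/t2.png

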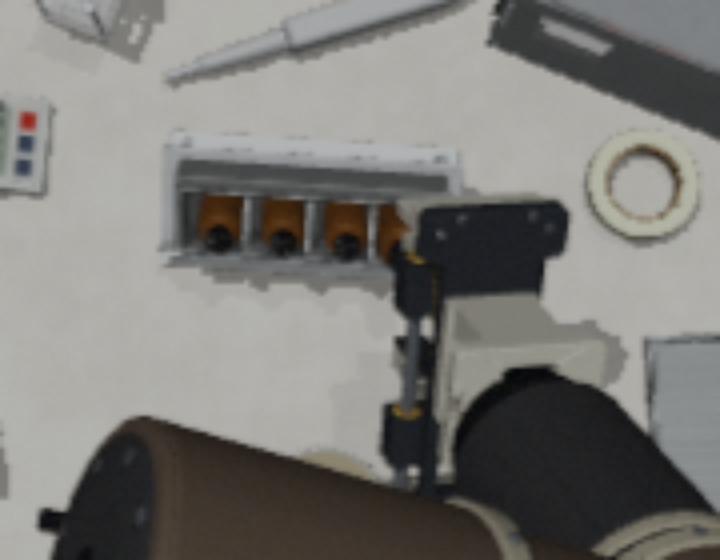

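The gripper is above the tall bottle and its jaws straddle the cap across the box, with the leaned body on the −y side and nothing touching. Descending.

Call:
play_rows --pt "0 0.005 0.003 0.006 0.001 -0.012 0.6" --pt "0 0 0 0.006 0 -0.012 0.6" --pt "0 0 0 0.006 0 -0.012 0.6" --pt "0 0 0 0.006 0 -0.012 0.6" --pt "0 0 0 0 0 0 0.6"

```text
t: 5.62
eef_pos: [0.5722, -0.0481, 0.1161]
ee_rot: [-2.597, 0.258, -1.461]
force: [-0.6, -0.4, -0.3]
width: 0.0527
```

```bash
python3 - <<'E'
from ik import *
G=lean(RG,.3)
plan(seat(-.002,-.0645,.049),G,1)
s=get_state();print("seat-frame",((s["eef_pos"]-SEAT)@R_).round(4))
E
```

```text
t 5.625 pos [ 0.5722 -0.0481  0.1161] F [-0.6 -0.4 -0.3] w 0.0527 q [ 0.01  0.15 -0.5  -0.65 -0.46  0.55]
target [ 0.5788 -0.0482  0.1049] total rot [ 0.0006  0.0012 -0.0005] | 0.1 deg shift [ 0.0066 -0.     -0.0112]
per row 1 [ 0.0006  0.0012 -0.0005] [ 0.0066 -0.     -0.0112]
seat-frame [-0.0022 -0.0648  0.062 ]
```

Now the last of the descent, then close.

Call:
play_rows --pt "0 0.001 0 0.0035 0 -0.006 0.6" --pt "0 0 0 0.003 0 -0.005 0.6" --pt "0 0 0 0 0 0 0.6"

```text
t: 6.0
eef_pos: [0.5791, -0.0482, 0.1044]
ee_rot: [-2.598, 0.258, -1.461]
force: [-0.1, 0.3, -0.1]
width: 0.0529
```

Call:
play_rows --pt "0 0 0 0 0 0 0.1" --pt "0 0 0 0 0 0 0.1" --pt "0 0 0 0 0 0 0.1" --pt "0 0 0 0 0 0 0.1" --pt "0 0 0 0 0 0 0.1" --pt "0 0 0 0 0 0 0.1" --grip_force 15

```text
t: 6.75
eef_pos: [0.579, -0.0481, 0.1053]
ee_rot: [-2.597, 0.258, -1.46]
force: [0.2, -0.2, -0.4]
width: 0.0209
```

```bash
python3 - <<'E'
from ik import *
G=lean(RG,.3)
plan(seat(-.002,-.0645,.049),G,1)
s=get_state();print("seat-frame",((s["eef_pos"]-SEAT)@R_).round(4))
E
```

```text
t 6.75 pos [ 0.579  -0.0481  0.1053] F [ 0.2 -0.2 -0.4] w 0.0209 q [ 0.    0.18 -0.49 -0.67 -0.45  0.58]
target [ 0.5788 -0.0482  0.1049] total rot [ 0.0008  0.0013 -0.0007] | 0.1 deg shift [-0.0002 -0.     -0.0004]
per row 1 [ 0.0008  0.0013 -0.0007] [-0.0002 -0.     -0.0004]
seat-frame [-0.0016 -0.0645  0.0492]
```

The jaws have closed on 21 mm, which is the cap. Lifting along the box axis.

Call:
play_rows --pt "0 0 0 -0.003 0 0.005 0.1" --pt "0 0 0 -0.006 0 0.01 0.1" --pt "0 0 0 -0.006 0 0.0105 0.1" --pt "0 0 0 -0.006 0 0.0105 0.1" --pt "0 0 0 -0.006 0 0.0105 0.1" --pt "0 0 0 -0.006 0 0.0105 0.1" --pt "0 0 0 -0.006 0 0.0105 0.1" --pt "0 0 0 0 0 0 0.1" --grip_force 20

```text
t: 7.75
eef_pos: [0.5369, -0.0481, 0.179]
ee_rot: [-2.594, 0.258, -1.46]
force: [-0.2, 0.8, -0.6]
width: 0.0207
```

```bash
python3 - <<'E'
from ik import *
s=get_state();print(s["width"],"seat-frame",((s["eef_pos"]-SEAT)@R_).round(4))
plan([.52,-.1,.2],lean(down(0),.3),6)
p,d=grab_frame('side');cv2.imwrite('pics/s3.png',cv2.resize(p[130:270,220:400],None,fx=4,fy=4))
E
```

```text
0.020748707672832517 seat-frame [-0.0012 -0.0663  0.1341]
t 7.75 pos [ 0.5369 -0.0481  0.179 ] F [-0.2  0.8 -0.6] w 0.0207 q [ 0.05 -0.   -0.54 -0.5  -0.54  0.36]
target [ 0.52 -0.1   0.2 ] total rot [0.012  0.5272 0.0419] | 30.3 deg shift [-0.0169 -0.0519  0.021 ]
per row 6 [0.002  0.0879 0.007 ] [-0.0028 -0.0086  0.0035]
```

View pics/s3.png

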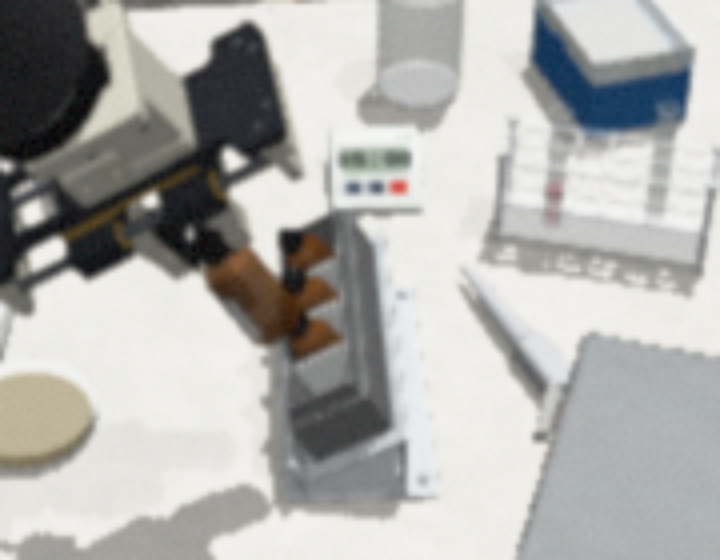

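The bottle is clear of the box and held at its cap, seen at crop (215,245). Next I'll turn it upright and carry it to the tray.

Call:
play_rows --pt "0.002 0.088 0.007 -0.01 -0.01 0.02 0.1" --pt "0.002 0.088 0.007 -0.01 -0.02 0.02 0.1" --pt "0.002 0.088 0.007 -0.01 -0.03 0.01 0.1" --pt "0.002 0.088 0.007 -0.01 -0.035 0 0.1" --pt "0.002 0.088 0.007 -0.005 -0.035 0 0.1" --pt "0.002 0.088 0.007 -0.005 -0.035 0 0.1" --pt "0 0 0.01 0 -0.03 0 0.1" --pt "0 0 0.01 0 -0.015 0 0.1" --pt "0 0 0 0 0 0 0.1"

```text
t: 8.93
eef_pos: [0.4849, -0.2642, 0.224]
ee_rot: [3.114, 0.306, -1.557]
force: [0.1, -1.0, -0.1]
width: 0.021
```

```bash
python3 - <<'E'
from ik import *
plan([.4825,-.265,.12],lean(down(np.radians(3.6)),.3),4)
E
```

```text
t 8.925 pos [ 0.4849 -0.2642  0.224 ] F [ 0.1 -1.  -0.1] w 0.021 q [-0.35  0.29 -0.04 -0.28 -1.38  0.44]
target [ 0.4825 -0.265   0.12  ] total rot [-0.005  -0.0265  0.0409] | 2.8 deg shift [-0.0024 -0.0008 -0.104 ]
per row 4 [-0.0012 -0.0066  0.0102] [-0.0006 -0.0002 -0.026 ]
```

Call:
play_rows --pt "-0.002 -0.008 0.012 -0.001 0 -0.02 0.1" --pt "-0.002 -0.008 0.012 -0.001 0 -0.02 0.1" --pt "-0.001 -0.008 0.012 0 0 -0.02 0.1" --pt "0 -0.002 0.004 0 0 -0.02 0.1" --pt "0 0 0 0 0 0 0.1"

```text
t: 9.55
eef_pos: [0.4831, -0.2596, 0.1427]
ee_rot: [-3.138, 0.301, -1.505]
force: [0.2, -1.4, -0.0]
width: 0.0206
```

```bash
python3 - <<'E'
from ik import *
plan([.4825,-.265,.09],lean(down(np.radians(3.6)),.3),4)
p,d=grab_frame('side');cv2.imwrite('pics/s4.png',cv2.resize(p[250:390,180:340],None,fx=5,fy=4))
cv2.imwrite('pics/s4.png',cv2.resize(p[250:390,180:340],None,fx=4,fy=4))
w=cloud('side',d)[250:390,180:340];b=p[250:390,180:340]
hsv=cv2.cvtColor(b,cv2.COLOR_BGR2HSV);m=((hsv[...,1]>130)&(hsv[...,0]<20)&(hsv[...,2]>40)).astype(np.uint8)
n,l,st,ce=cv2.connectedComponentsWithStats(m)
for i in range(1,n):
    if st[i,4]>30: c=w[l==i];print(st[i],np.median(c,0).round(4),np.percentile(c[:,2],[2,98]).round(4))
p,d=grab_frame('top');cv2.imwrite('pics/t4.png',cv2.resize(p[180:300,330:490],None,fx=4,fy=4))
E
```

```text
t 9.55 pos [ 0.4831 -0.2596  0.1427] F [ 0.2 -1.4 -0. ] w 0.0206 q [-0.34  0.35 -0.15 -0.3  -1.21  0.53]
target [ 0.4825 -0.265   0.09  ] total rot [-0.0013  0.0032 -0.0017] | 0.2 deg shift [-0.0006 -0.0054 -0.0527]
per row 4 [-0.0003  0.0008 -0.0004] [-0.0001 -0.0014 -0.0132]
[63 28 14 11 89] [ 0.4829 -0.2667  0.122 ] [0.1157 0.1306]
[ 82  90  17  27 315] [ 0.5169 -0.3769  0.0512] [0.0136 0.0696]
[ 54  92  16  27 278] [ 0.4627 -0.3775  0.0544] [0.0126 0.0687]
```

View pics/s4.png

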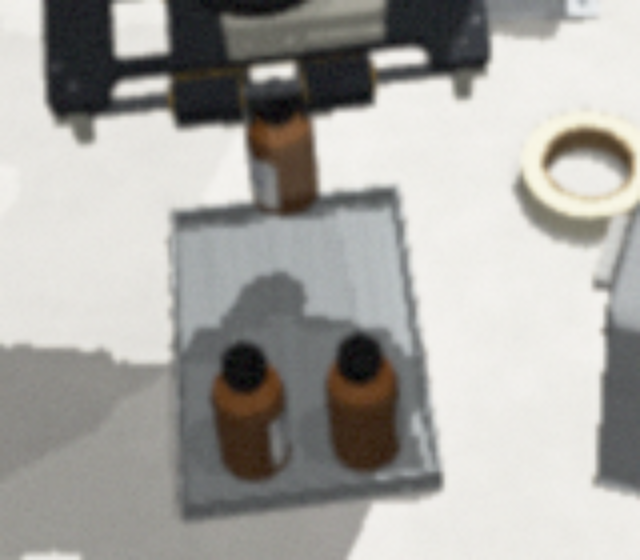

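```bash
python3 - <<'E'
from ik import *
p,d=grab_frame('side');C=cloud('side',d)
def f(b,nm,zo):
    c=C[b[1]:b[3],b[0]:b[2]].reshape(-1,3);c=c[(c[:,2]>zo+.008)&(c[:,2]<zo+.046)&(abs(c[:,0]-np.median(c[:,0]))<.022)]
    # cylinder front: fit axis line with radius .0175: residual
    def r(v):
        z=c[:,2]-zo-.027;x=v[0]+v[2]*z;y=v[1]+v[3]*z
        return np.hypot(c[:,0]-x,c[:,1]-y)-.0175
    s=least_squares(r,[np.median(c[:,0]),np.median(c[:,1])+.015,0,0],loss='soft_l1',f_scale=.001)
    print(nm,len(c),s.x[:2].round(4),"tilt deg x,y",np.degrees(s.x[2:]).round(1),np.std(s.fun).round(4))
f((240,277,262,306),"held",.1427-.078)
f((233,345,253,370),"tray1",.0025)
f((261,345,281,370),"tray2",.0025)
E
```

```text
held 205 [ 0.4839 -0.2569] tilt deg x,y [-0.1 -1. ] 0.0008
tray1 209 [ 0.4632 -0.3635] tilt deg x,y [-0.3  0.8] 0.0007
tray2 224 [ 0.517  -0.3631] tilt deg x,y [-2.   1.4] 0.0027
```

The fit puts the held bottle within about 1° of vertical, at (0.484, −0.257), 106 mm from the tray bottles. Lowering onto the tray floor.

Call:
play_rows --pt "0 0 0 0 -0.002 -0.012 0.1" --pt "0 0 0 0 -0.002 -0.012 0.1" --pt "0 0 0 0 -0.001 -0.012 0.1" --pt "0 0 0 0 0 -0.01 0.1" --pt "0 0 0 0 0 -0.005 0.1" --pt "0 0 0 0 0 0 0.1"

```text
t: 10.45
eef_pos: [0.4848, -0.2663, 0.0911]
ee_rot: [-3.133, 0.298, -1.504]
force: [-0.6, 0.4, -0.4]
width: 0.0211
```

```bash
python3 - <<'E'
from ik import *
plan([.4825,-.265,.0805],lean(down(np.radians(3.6)),.3),4)
E
```

```text
t 10.45 pos [ 0.4848 -0.2663  0.0911] F [-0.6  0.4 -0.4] w 0.0211 q [-0.35  0.41 -0.19 -0.31 -1.11  0.57]
target [ 0.4825 -0.265   0.0805] total rot [ 0.0014  0.0081 -0.0014] | 0.5 deg shift [-0.0023  0.0013 -0.0106]
per row 4 [ 0.0003  0.002  -0.0004] [-0.0006  0.0003 -0.0026]
```

Call:
play_rows --pt "0 0.006 0 0 0 -0.004 0.1" --pt "0 0 0 0 0 -0.003 0.1" --pt "0 0 0 0 0 -0.002 0.1" --pt "0 0 0 0 0 0 0.1"

```text
t: 10.95
eef_pos: [0.4853, -0.2664, 0.0822]
ee_rot: [-3.139, 0.298, -1.505]
force: [0.3, 0.2, -0.1]
width: 0.0209
```

```bash
python3 - <<'E'
from ik import *
plan([.4825,-.265,.0805],lean(down(np.radians(3.6)),.3),4)
E
```

```text
t 10.95 pos [ 0.4853 -0.2664  0.0822] F [ 0.3  0.2 -0.1] w 0.0209 q [-0.35  0.42 -0.2  -0.31 -1.1   0.58]
target [ 0.4825 -0.265   0.0805] total rot [ 0.0019  0.0028 -0.0016] | 0.2 deg shift [-0.0028  0.0014 -0.0017]
per row 4 [ 0.0005  0.0007 -0.0004] [-0.0007  0.0004 -0.0004]
```

Lowering in 1 mm steps until I feel contact.

Call:
play_rows --pt "0 0 0 0 0 -0.001 0.1" --pt "0 0 0 0 0 -0.001 0.1" --pt "0 0 0 0 0 0 0.1"

```text
t: 11.32
eef_pos: [0.4855, -0.2666, 0.0805]
ee_rot: [-3.138, 0.297, -1.505]
force: [-0.2, 0.5, -1.6]
width: 0.021
```

Call:
play_rows --pt "0 0 0 0 0 -0.001 0.1" --pt "0 0 0 0 0 0 0.1"

```text
t: 11.58
eef_pos: [0.4859, -0.2668, 0.0806]
ee_rot: [-3.137, 0.297, -1.504]
force: [-0.1, -0.2, -0.6]
width: 0.0207
```

Call:
play_rows --pt "0 0 0 0 0 -0.002 0.1" --pt "0 0 0 0 0 0 0.1"

```text
t: 11.82
eef_pos: [0.4866, -0.2675, 0.0807]
ee_rot: [-3.135, 0.295, -1.503]
force: [-1.0, 0.1, -0.6]
width: 0.0209
```

```bash
python3 - <<'E'
from ik import *
for i in range(3):
    p,d=grab_frame('side');s=get_state();print(s["force"].round(2),s["eef_pos"].round(4))
C=cloud('side',d)
cv2.imwrite('pics/s5.png',cv2.resize(p[250:390,180:340],None,fx=4,fy=4))
E
```

```text
[ 0.55 -0.45  1.77] [ 0.4867 -0.2675  0.0805]
[ 0.44 -0.93  4.05] [ 0.4867 -0.2675  0.0805]
[-0.51 -0.68  5.42] [ 0.4868 -0.2676  0.0805]
```

View pics/s5.png

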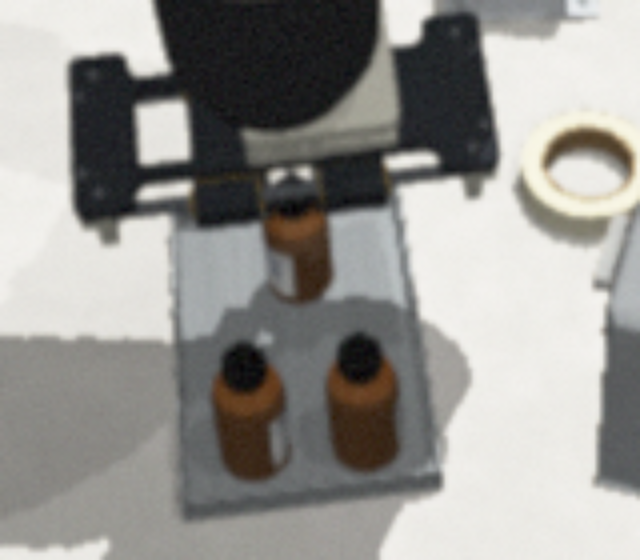

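The bottle stands on the tray floor: the TCP stopped at z = 0.0805 and a contact force of up to 5 N showed. Opening the jaws and backing off along the tool axis.

Call:
play_rows --pt "0 0 0 0 0 0 0.3" --pt "0 0 0 0 0 0 0.45" --pt "0 0 0 0 0 0 0.6" --pt "0 0 0 0 0 0 0.6" --pt "0 0 0 0 -0.003 0.01 0.6" --pt "0 0 0 0 -0.003 0.012 0.6" --pt "0 0 0 0 -0.003 0.02 0.6" --pt "0 0 0 0 0 0.03 0.6" --pt "0 0 0 0 0 0.03 0.6" --pt "0 0 0 0 0 0.03 0.6"

```text
t: 13.22
eef_pos: [0.485, -0.2773, 0.2175]
ee_rot: [-3.139, 0.296, -1.505]
force: [-0.0, -0.5, -0.1]
width: 0.0526
```

```bash
python3 - <<'E'
from ik import *
p,d=grab_frame('side');C=cloud('side',d)
cv2.imwrite('pics/s6.png',cv2.resize(p[250:390,180:340],None,fx=4,fy=4))
plan([.42,.1,.2],lean(down(0),.3),8)
E
```

```text
t 13.275 pos [ 0.4864 -0.2787  0.2221] F [ 0.8 -1.4  4.9] w 0.0525 q [-0.36  0.29 -0.04 -0.27 -1.36  0.5 ]
target [0.42 0.1  0.2 ] total rot [ 0.0074  0.0082 -0.0657] | 3.8 deg shift [-0.0664  0.3787 -0.0221]
per row 8 [ 0.0009  0.001  -0.0082] [-0.0083  0.0473 -0.0028]
```

View pics/s6.png

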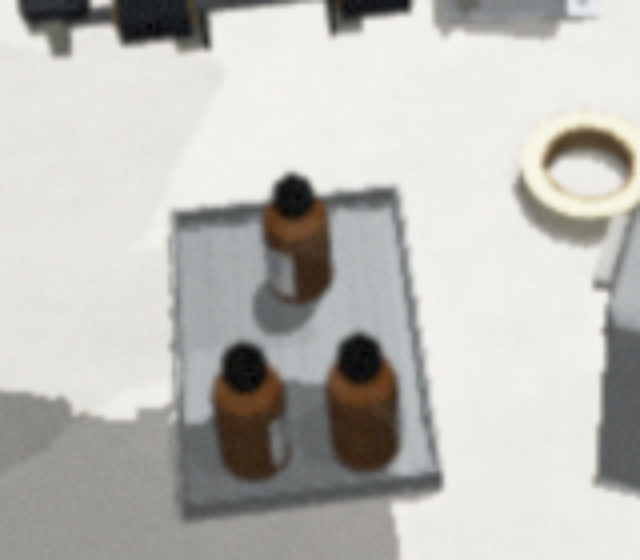

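All three bottles stand upright in the tray; the new one is at crop (295,240). Now the lid.

Call:
play_rows --pt "0 0 0 -0.005 0.04 0 1" --pt "0 0 0 -0.005 0.05 0 1" --pt "0 0 0 -0.005 0.055 0 1" --pt "0 0 0 -0.005 0.055 0 1" --pt "0 0 0 -0.005 0.055 0 1" --pt "0 0 0.02 -0.005 0.055 0 1" --pt "0 0 0.02 -0.005 0.055 0 1" --pt "0 0 0.02 -0.005 0.055 0 1" --pt "0 0 0.02 0 0.055 0 1" --pt "0 0 0.02 0 0.05 0 1" --pt "0 0 0.02 0 0.04 0 1" --pt "0 0 0 0 0 0 1"

```text
t: 14.78
eef_pos: [0.4453, 0.3011, 0.2366]
ee_rot: [-3.111, 0.294, -1.375]
force: [-0.2, -0.5, -0.7]
width: 0.0876
```

```bash
python3 - <<'E'
from ik import *
plan([.441,.3165,.09],lean(down(np.radians(10.46)),.3),6)
E
```

```text
t 14.775 pos [0.4453 0.3011 0.2366] F [-0.2 -0.5 -0.7] w 0.0876 q [ 0.79  0.07 -0.29 -0.26 -1.03 -0.48]
target [0.441  0.3165 0.09  ] total rot [ 0.0004  0.03   -0.0042] | 1.7 deg shift [-0.0043  0.0154 -0.1466]
per row 6 [ 0.0001  0.005  -0.0007] [-0.0007  0.0026 -0.0244]
```

Call:
play_rows --pt "0 0.008 0 -0.001 0.004 -0.025 1" --pt "0 0.008 0 -0.001 0.004 -0.03 1" --pt "0 0.008 0 -0.001 0.004 -0.03 1" --pt "0 0.006 0 -0.001 0.003 -0.03 1" --pt "0 0 0 0 0 -0.015 1" --pt "0 0 0 0 0 0 1"

```text
t: 15.52
eef_pos: [0.4431, 0.3147, 0.1089]
ee_rot: [-3.135, 0.303, -1.383]
force: [0.5, 0.1, -0.2]
width: 0.0873
```

```bash
python3 - <<'E'
from ik import *
plan([.441,.3165,.022],lean(down(np.radians(10.46)),.3),4)
p,d=grab_frame('side');cv2.imwrite('pics/s7.png',cv2.resize(p[70:210,160:320],None,fx=4,fy=4))
p,d=grab_frame('top');cv2.imwrite('pics/t7.png',cv2.resize(p[190:320,80:260],None,fx=4,fy=4))
E
```

```text
t 15.525 pos [0.4431 0.3147 0.1089] F [ 0.5  0.1 -0.2] w 0.0873 q [ 0.79  0.23 -0.4  -0.35 -0.79 -0.37]
target [0.441  0.3165 0.022 ] total rot [-0.0043  0.0058 -0.003 ] | 0.4 deg shift [-0.0021  0.0018 -0.0869]
per row 4 [-0.0011  0.0014 -0.0007] [-0.0005  0.0005 -0.0217]
```

View pics/s7.png

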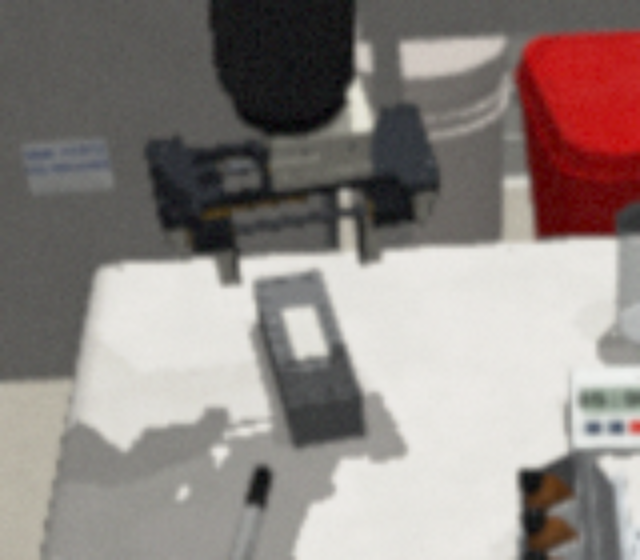

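View pics/t7.png

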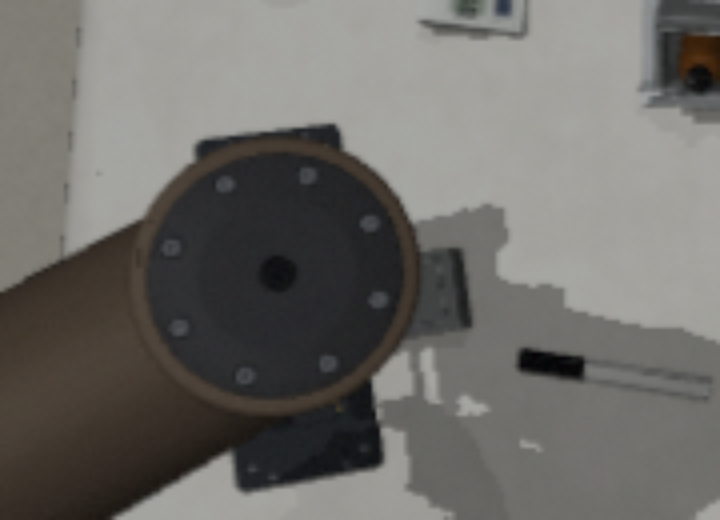

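The jaws straddle the lid across its width, and the gripper's long side lies along the jaw direction as I assumed. Descending.

Call:
play_rows --pt "-0.002 0.003 -0.001 -0.001 0.001 -0.02 1" --pt "-0.002 0.003 -0.001 -0.001 0.001 -0.02 1" --pt "0 0 0 0 0 -0.02 1" --pt "0 0 0 0 0 -0.01 1" --pt "0 0 0 0 0 0 1"

```text
t: 16.25
eef_pos: [0.4422, 0.318, 0.0381]
ee_rot: [-3.137, 0.303, -1.386]
force: [-0.1, -0.2, 0.2]
width: 0.0875
```

```bash
python3 - <<'E'
from ik import *
plan([.441,.3165,.022],lean(down(np.radians(10.46)),.3),4)
E
```

```text
t 16.25 pos [0.4422 0.318  0.0381] F [-0.1 -0.2  0.2] w 0.0875 q [ 0.78  0.33 -0.44 -0.41 -0.66 -0.29]
target [0.441  0.3165 0.022 ] total rot [-0.0036  0.0038 -0.0013] | 0.3 deg shift [-0.0012 -0.0015 -0.0161]
per row 4 [-0.0009  0.0009 -0.0003] [-0.0003 -0.0004 -0.004 ]
```

Call:
play_rows --pt "-0.004 0.004 -0.001 -0.001 -0.001 -0.008 1" --pt "0 0 0 0 -0.001 -0.008 1" --pt "0 0 0 0 0 0 1" --pt "0 0 0 0 0 0 0.5" --pt "0 0 0 0 0 0 0.5" --pt "0 0 0 0 0 0 0.5" --pt "0 0 0 0 0 0 0.5" --pt "0 0 0 0 0 0 0.5" --grip_force 15

```text
t: 17.25
eef_pos: [0.4421, 0.3166, 0.0229]
ee_rot: [-3.139, 0.301, -1.387]
force: [0.5, 0.5, -0.5]
width: 0.0537
```

```bash
python3 - <<'E'
from ik import *
plan([.441,.3165,.022],lean(down(np.radians(10.46)),.3),4)
E
```

```text
t 17.25 pos [0.4421 0.3166 0.0229] F [ 0.5  0.5 -0.5] w 0.0537 q [ 0.78  0.36 -0.45 -0.42 -0.64 -0.27]
target [0.441  0.3165 0.022 ] total rot [-0.0013  0.002  -0.0006] | 0.1 deg shift [-0.0011 -0.0001 -0.0009]
per row 4 [-0.0003  0.0005 -0.0001] [-0.0003 -0.     -0.0002]
```

The lid is gripped at 53.7 mm. Lifting, then carrying it toward the box.

Call:
play_rows --pt "0 0 0 0 0 0 0.4" --pt "0 0 0 0 0 0.01 0.4" --pt "0 0 0 0 0 0.02 0.4" --pt "0 0 0 0 0 0.03 0.4" --pt "0 0 0 0 0 0.03 0.4" --pt "0 0 0 0 0 0.03 0.4" --pt "0 0 0 0 -0.01 0.03 0.4" --pt "0 0 -0.01 0 -0.03 0.03 0.4" --pt "0 0 -0.03 0 -0.04 0.02 0.4" --pt "0 0 -0.03 0 -0.04 0 0.4" --pt "0 0 -0.03 0 -0.03 0 0.4" --pt "0 0 0 0 0 0 0.4" --grip_force 25

```text
t: 18.75
eef_pos: [0.4415, 0.1603, 0.2458]
ee_rot: [-3.123, 0.302, -1.485]
force: [-0.2, 0.2, -0.6]
width: 0.0539
```

```bash
python3 - <<'E'
from ik import *
plan(seat(0,0,.023+.09),lean(RG,.3),8)
p,d=grab_frame('side');cv2.imwrite('pics/s8.png',cv2.resize(p[50:260,160:380],None,fx=3,fy=2.8))
E
```

```text
t 18.75 pos [0.4415 0.1603 0.2458] F [-0.2  0.2 -0.6] w 0.0539 q [ 0.54 -0.02 -0.35 -0.3  -1.1  -0.34]
target [0.5514 0.0176 0.1613] total rot [ 0.0068 -0.506  -0.1222] | 29.8 deg shift [ 0.1099 -0.1426 -0.0844]
per row 8 [ 0.0009 -0.0632 -0.0153] [ 0.0137 -0.0178 -0.0106]
```

View pics/s8.png

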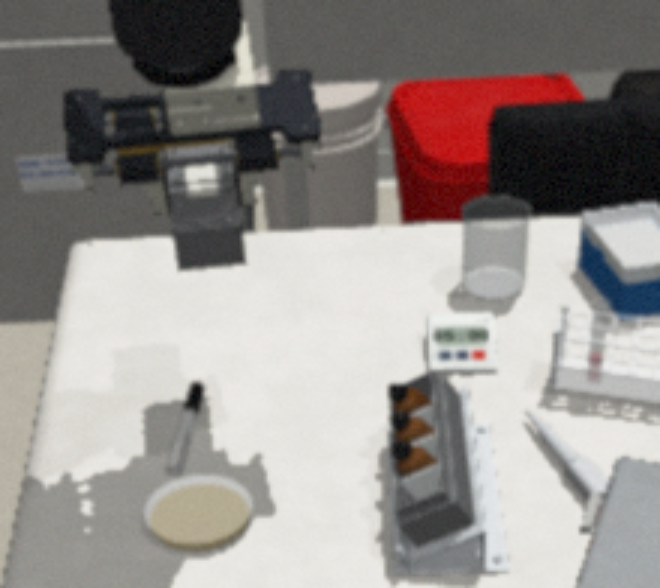

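Call:
play_rows --pt "0.001 -0.06 -0.015 0.005 -0.015 0 0.4" --pt "0.001 -0.06 -0.015 0.01 -0.018 0 0.4" --pt "0.001 -0.06 -0.015 0.012 -0.018 0 0.4" --pt "0.001 -0.06 -0.015 0.012 -0.018 -0.01 0.4" --pt "0.001 -0.06 -0.015 0.012 -0.018 -0.01 0.4" --pt "0.001 -0.06 -0.015 0.012 -0.018 -0.01 0.4" --pt "0.001 -0.06 -0.015 0.012 -0.016 -0.01 0.4" --pt "0.001 -0.06 -0.01 0.01 -0.01 -0.01 0.4" --pt "0 0 0 0 0 0 0.4"

```text
t: 19.92
eef_pos: [0.5294, 0.0327, 0.2012]
ee_rot: [-2.603, 0.262, -1.449]
force: [-0.5, 0.7, -0.5]
width: 0.0538
```

```bash
python3 - <<'E'
from ik import *
plan(seat(0,0,.023+.07),lean(RG,.3),4)
E
```

```text
t 19.925 pos [0.5294 0.0327 0.2012] F [-0.5  0.7 -0.5] w 0.0538 q [ 0.34 -0.09 -0.66 -0.26 -0.43 -0.09]
target [0.5614 0.0172 0.144 ] total rot [-0.0029 -0.0052 -0.0141] | 0.9 deg shift [ 0.032  -0.0156 -0.0572]
per row 4 [-0.0007 -0.0013 -0.0035] [ 0.008  -0.0039 -0.0143]
```

Call:
play_rows --pt "-0.001 -0.002 -0.006 0.008 -0.004 -0.014 0.4" --pt "-0.001 -0.002 -0.005 0.008 -0.004 -0.014 0.4" --pt "-0.001 -0.001 -0.003 0.008 -0.004 -0.014 0.4" --pt "0 0 0 0.006 -0.003 -0.01 0.4" --pt "0 0 0 0 0 0 0.4"

```text
t: 20.55
eef_pos: [0.5628, 0.0234, 0.1538]
ee_rot: [-2.598, 0.262, -1.453]
force: [-0.4, 0.6, -0.6]
width: 0.0538
```

```bash
python3 - <<'E'
from ik import *
plan(seat(0,0,.023+.03),lean(RG,.3),4)
for n,b in(("side",(150,130,340,270)),("top",(200,150,380,290))):
    p,d=grab_frame(n);np.save(f"pics/{n}9d.npy",d);np.save(f"pics/{n}9p.npy",p);cv2.imwrite(f'pics/{n}9.png',cv2.resize(p[b[1]:b[3],b[0]:b[2]],None,fx=4,fy=4))
E
```

```text
t 20.55 pos [0.5628 0.0234 0.1538] F [-0.4  0.6 -0.6] w 0.0538 q [ 0.26  0.05 -0.6  -0.42 -0.37  0.13]
target [0.5814 0.0163 0.1094] total rot [-0.0034 -0.0005 -0.008 ] | 0.5 deg shift [ 0.0186 -0.0071 -0.0445]
per row 4 [-0.0008 -0.0001 -0.002 ] [ 0.0046 -0.0018 -0.0111]
```

View pics/side9.png

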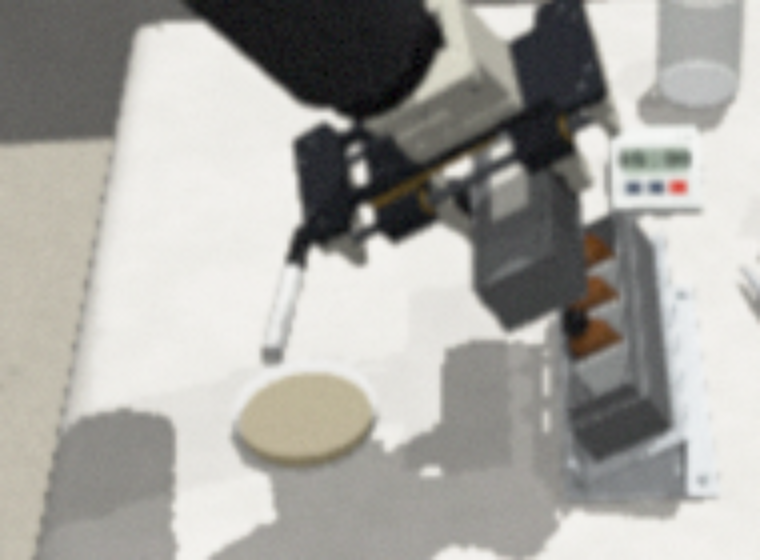

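View pics/top9.png

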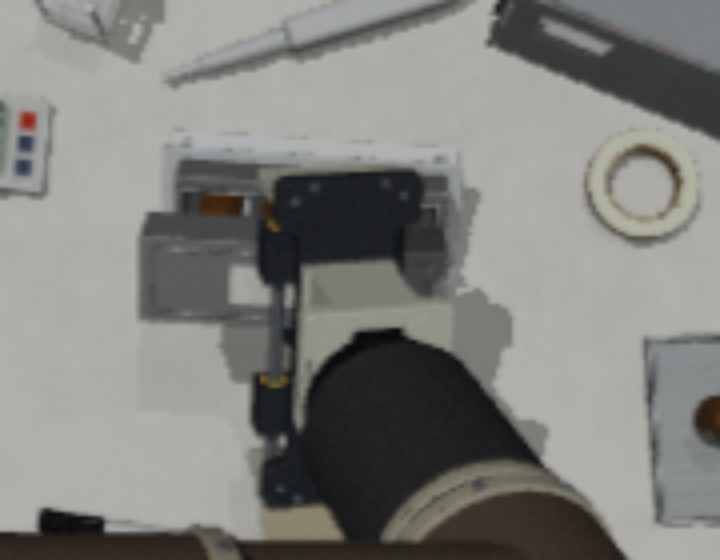

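The lid is held square above the box. I'll check the lid's pose against the tool with the clouds before seating it.

```bash
cat > lidchk.py <<'E'
from ik import *
import sys
k=sys.argv[1]
s=get_state();Rt=Ro.from_euler('xyz',s["ee_rot"]).as_matrix()
Ru=rot(-Rt[:,1],-.3)@Rt; Lf=np.stack([-Ru[:,1],-Ru[:,0],-Ru[:,2]],1)
o=s["eef_pos"]-Lf@np.array([0,0,.0229])
print("pred lid edge in seat frame",((o-SEAT)@R_).round(4),"rot err",(Ro.from_matrix(R_.T@Lf).as_rotvec()).round(4))
def rf(A,b):
    m=np.ones(len(b),bool)
    for _ in range(8):
        c=np.linalg.lstsq(A[m],b[m],rcond=None)[0];r=b-A@c;m=abs(r)<2*max(np.std(r[m]),5e-4)
    return c.round(4),m.sum(),np.std(r[m]).round(4)
for n in("top","side"):
    d=np.load(f"pics/{n}{k}d.npy");C=cloud(n,d).reshape(-1,3);w=(C-o)@Lf;w=w[d.ravel()>0]
    x,y,z=w.T
    i=(abs(x)<.023)&(abs(z-.04)<.006)&((y<-.04)|(y>.035))&(abs(y)<.085)
    print(n,"top: z=a+bx+cy",rf(np.c_[np.ones(i.sum()),x[i],y[i]],z[i]))
    i=(abs(x)<.023)&(z>.006)&(z<.034)&(abs(y+.0885)<.008)
    if i.sum()>15: print(n,"-y end: y=a+bx+c(z-.02)",rf(np.c_[np.ones(i.sum()),x[i],z[i]-.02],y[i]))
    i=(abs(x-.027)<.006)&(z>.006)&(z<.034)&(y<-.03)&(y>-.085)
    if i.sum()>15: print(n,"+x: x=a+b(z-.02)+cy",rf(np.c_[np.ones(i.sum()),z[i]-.02,y[i]],x[i]))
    i=(abs(x+.027)<.006)&(z>.006)&(z<.034)&(y<-.03)&(y>-.085)
    if i.sum()>15: print(n,"-x: x=a+b(z-.02)+cy",rf(np.c_[np.ones(i.sum()),z[i]-.02,y[i]],x[i]))
    i=(abs(z-.04)<.004)&(abs(x)<.035)&((y<-.05)|(y>.05))&(abs(y)<.1)
    print(n,"top x ext",np.percentile(x[i],[1,99]).round(4),"y ext",np.percentile(y[i],[.5,99.5]).round(4))
E
python3 lidchk.py 9
```

```text
pred lid edge in seat frame [0.0061 0.0063 0.0787] rot err [ 0.0069 -0.001   0.0054]
top top: z=a+bx+cy (array([0.0402, 0.0002, 0.0004]), np.int64(405), np.float64(0.001))
top +x: x=a+b(z-.02)+cy (array([0.0277, 0.0128, 0.0177]), np.int64(38), np.float64(0.0005))
top top x ext [-0.0262  0.0269] y ext [-0.0863  0.0894]
side top: z=a+bx+cy (array([ 0.0394, -0.001 , -0.0073]), np.int64(215), np.float64(0.0008))
side -y end: y=a+bx+c(z-.02) (array([-0.0875, -0.0163,  0.0056]), np.int64(189), np.float64(0.0013))
side +x: x=a+b(z-.02)+cy (array([0.0266, 0.0157, 0.0023]), np.int64(72), np.float64(0.0005))
side top x ext [-0.0254  0.0269] y ext [-0.0895 -0.0504]
```

The lid lies where the tool predicts within about 1 mm and 0.5°. Now I'll align over the neck.

Call:
play_rows --pt "-0.003 0 -0.006 0.003 -0.003 -0.01 0.4" --pt "0 0 -0.002 0.004 -0.002 -0.01 0.4" --pt "0 0 0 0.004 -0.001 -0.01 0.4" --pt "0 0 0 0.004 -0.001 -0.009 0.4" --pt "0 0 0 0 0 0 0.4"

```text
t: 21.28
eef_pos: [0.5779, 0.0174, 0.1155]
ee_rot: [-2.595, 0.259, -1.459]
force: [0.2, 0.8, -1.1]
width: 0.0542
```

```bash
cat > go.py <<'E'
from ik import *
import sys
h=float(sys.argv[1])
plan(seat(0,-.0005,.0229+h),lean(RG,.3),1)
s=get_state();print("seat-frame",((s["eef_pos"]-SEAT)@R_-[0,0,.0229]).round(4), "F box",(s["force"]@R_).round(1))
E
python3 go.py .018
```

```text
t 21.275 pos [0.5779 0.0174 0.1155] F [ 0.2  0.8 -1.1] w 0.0542 q [ 0.21  0.14 -0.57 -0.54 -0.33  0.3 ]
target [0.5874 0.0155 0.0989] total rot [-0.0007  0.0031 -0.0018] | 0.2 deg shift [ 0.0095 -0.0019 -0.0166]
per row 1 [-0.0007  0.0031 -0.0018] [ 0.0095 -0.0019 -0.0166]
seat-frame [-0.      0.001   0.0372] F box [-0.4  0.8 -1. ]
```

Call:
play_rows --pt "0 0.002 -0.001 0.003 -0.001 -0.005 0.4" --pt "0 0.001 -0.001 0.003 -0.001 -0.005 0.4" --pt "0 0 0 0.003 0 -0.005 0.4" --pt "0 0 0 0 0 0 0.4"

```text
t: 21.78
eef_pos: [0.5875, 0.0155, 0.1003]
ee_rot: [-2.597, 0.26, -1.461]
force: [0.1, 0.2, -0.7]
width: 0.0541
```

```bash
python3 go.py .012
python3 - <<'E'
from h import *
for n in("side","top"):
    p,d=grab_frame(n);np.save(f"pics/{n}10d.npy",d);np.save(f"pics/{n}10p.npy",p)
    if n=="side": cv2.imwrite(f'pics/{n}10.png',cv2.resize(p[155:265,240:350],None,fx=5,fy=5))
E
python3 lidchk.py 10
```

```text
t 21.775 pos [0.5875 0.0155 0.1003] F [ 0.1  0.2 -0.7] w 0.0541 q [ 0.19  0.18 -0.54 -0.59 -0.33  0.36]
target [0.5904 0.0154 0.0937] total rot [-0.0008  0.0009 -0.    ] | 0.1 deg shift [ 0.0029 -0.0001 -0.0066]
per row 1 [-0.0008  0.0009 -0.    ] [ 0.0029 -0.0001 -0.0066]
seat-frame [ 0.0008 -0.0005  0.0191] F box [-0.3  0.2 -0.6]
pred lid edge in seat frame [ 0.001  -0.0005  0.0195] rot err [ 0.0008 -0.0013 -0.0002]
top top: z=a+bx+cy (array([ 0.0404, -0.0019, -0.0008]), np.int64(382), np.float64(0.0012))
top +x: x=a+b(z-.02)+cy (array([ 0.0233, -0.0265, -0.0344]), np.int64(32), np.float64(0.0004))
top top x ext [-0.0264  0.0267] y ext [-0.0865  0.0895]
side top: z=a+bx+cy (array([ 0.0394, -0.0127, -0.011 ]), np.int64(188), np.float64(0.0009))
side -y end: y=a+bx+c(z-.02) (array([-0.0879,  0.0182, -0.0033]), np.int64(151), np.float64(0.001))
side +x: x=a+b(z-.02)+cy (array([ 0.0265, -0.0008,  0.0014]), np.int64(73), np.float64(0.0005))
side top x ext [-0.0269  0.0269] y ext [-0.0902 -0.0505]
```

View pics/side10.png

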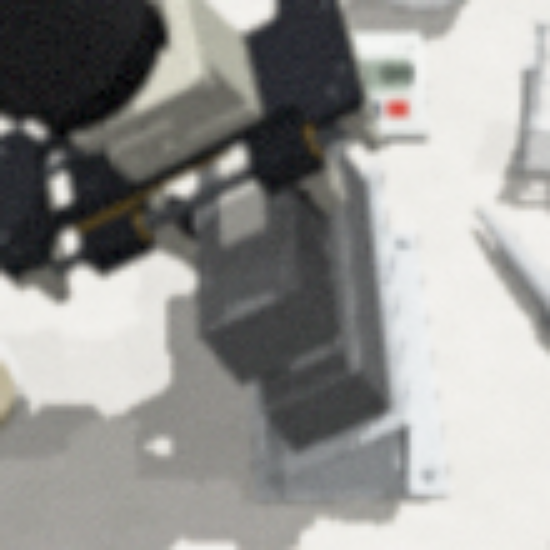

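The side view shows the lid centred just over the neck, and its end and long faces match the box's within about 1 mm. Lowering in small steps while I watch the force.

Call:
play_rows --pt "0 0 0 0.001 0 -0.003 0.4" --pt "0 0 0 0.001 0 -0.003 0.4" --pt "0 0 0 0.001 0 -0.003 0.4" --pt "0 0 0 0 0 0 0.4"

```text
t: 22.38
eef_pos: [0.5906, 0.0156, 0.0914]
ee_rot: [-2.596, 0.259, -1.46]
force: [0.1, -0.1, -0.4]
width: 0.0541
```

```bash
python3 go.py .004
```

```text
t 22.375 pos [0.5906 0.0156 0.0914] F [ 0.1 -0.1 -0.4] w 0.0541 q [ 0.18  0.2  -0.53 -0.62 -0.32  0.41]
target [0.5944 0.0152 0.0868] total rot [-0.0008  0.0019 -0.0004] | 0.1 deg shift [ 0.0038 -0.0004 -0.0046]
per row 1 [-0.0008  0.0019 -0.0004] [ 0.0038 -0.0004 -0.0046]
seat-frame [-0.001  -0.0003  0.0099] F box [-0.1 -0.1 -0.4]
```

The edge is at +9.9 mm, below the neck top, with no contact force. Continuing.

Call:
play_rows --pt "0 0.002 0 0.002 0 -0.002 0.4" --pt "0 0 0 0.002 0 -0.002 0.4" --pt "0 0 0 0 0 0 0.4"

```text
t: 22.75
eef_pos: [0.595, 0.0156, 0.0871]
ee_rot: [-2.598, 0.26, -1.461]
force: [1.0, -0.1, -1.8]
width: 0.0539
```

Call:
play_rows --pt "0 0 0 0.001 0 -0.002 0.4" --pt "0 0 0 0 0 0 0.4"

```text
t: 23.0
eef_pos: [0.596, 0.0156, 0.085]
ee_rot: [-2.598, 0.26, -1.461]
force: [0.1, 0.0, 0.5]
width: 0.0538
```

```bash
python3 go.py .0
```

```text
t 23.0 pos [0.596  0.0156 0.085 ] F [0.1 0.  0.5] w 0.0538 q [ 0.17  0.22 -0.52 -0.64 -0.32  0.43]
target [0.5964 0.0151 0.0833] total rot [-0.0008 -0.0002 -0.0004] | 0.1 deg shift [ 0.0003 -0.0005 -0.0017]
per row 1 [-0.0008 -0.0002 -0.0004] [ 0.0003 -0.0005 -0.0017]
seat-frame [ 0.0005 -0.      0.0016] F box [0.3 0.  0.4]
```

Call:
play_rows --pt "0 0 0 0.0005 0 -0.001 0.4" --pt "0 0 0 0.0005 0 -0.001 0.4" --pt "0 0 0 0 0 0 0.4"

```text
t: 23.38
eef_pos: [0.5968, 0.0156, 0.0838]
ee_rot: [-2.597, 0.26, -1.46]
force: [0.2, -0.2, -0.5]
width: 0.0537
```

```bash
python3 go.py .0;  python3 - <<'E'
from h import *
for i in range(3):
  for n in("side","top"):
    p,d=grab_frame(n);np.save(f"pics/{n}11d.npy",d)
    if n=="side": cv2.imwrite(f'pics/{n}11.png',cv2.resize(p[155:265,240:350],None,fx=5,fy=5))
  s=get_state();print(s["force"].round(1),(s["force"]@R_).round(1),s["moment"].round(2))
E
```

```text
t 23.375 pos [0.5968 0.0156 0.0838] F [ 0.2 -0.2 -0.5] w 0.0537 q [ 0.17  0.22 -0.52 -0.65 -0.32  0.44]
target [0.5964 0.0151 0.0833] total rot [-0.0011  0.0006 -0.0009] | 0.1 deg shift [-0.0004 -0.0005 -0.0005]
per row 1 [-0.0011  0.0006 -0.0009] [-0.0004 -0.0005 -0.0005]
seat-frame [0.0005 0.     0.0002] F box [-0.  -0.2 -0.6]
[-1.6  0.   1.4] [-0.7 -0.1  2. ] [-0.8   1.85  0.08]
[-1.3  0.4  2.4] [0.1 0.3 2.7] [-0.81  1.87  0.08]
[-2.4 -0.3  2.1] [-1.  -0.4  3. ] [-0.83  1.86  0.08]
```

View pics/side11.png

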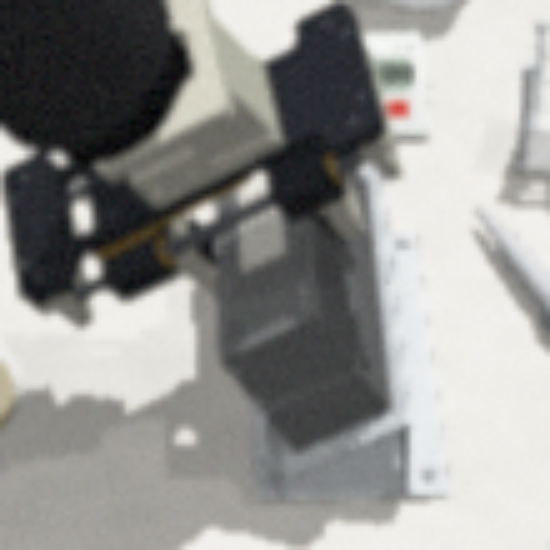

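The lid is home with light contact: edge at 0.2 mm and about 3 N along the box axis. One gentle nudge to confirm it stops, then release.

Call:
play_rows --pt "0 0 0 0.0003 0 -0.0007 0.4" --pt "0 0 0 0 0 0 0.4"

```text
t: 23.92
eef_pos: [0.5968, 0.0156, 0.0837]
ee_rot: [-2.597, 0.26, -1.46]
force: [-0.4, -0.6, -0.8]
width: 0.0539
```

```bash
python3 go.py .0
```

```text
t 23.925 pos [0.5968 0.0156 0.0837] F [-0.4 -0.6 -0.8] w 0.0539 q [ 0.16  0.22 -0.52 -0.65 -0.32  0.44]
target [0.5964 0.0151 0.0833] total rot [-0.0014  0.001  -0.0013] | 0.1 deg shift [-0.0004 -0.0005 -0.0004]
per row 1 [-0.0014  0.001  -0.0013] [-0.0004 -0.0005 -0.0004]
seat-frame [0.0005 0.     0.0002] F box [-0.7 -0.6 -0.5]
```

Call:
play_rows --pt "0 0 0 0 0 0 0.7" --pt "0 0 0 0 0 0 0.8" --pt "0 0 0 0 0 0 1" --pt "0 0 0 0 0 0 1" --pt "0 0 0 -0.005 -0.003 0.008 1" --pt "0 0 0 -0.007 -0.004 0.012 1" --pt "0 0 0 -0.01 -0.005 0.017 1" --pt "0 0 0 -0.015 -0.005 0.02 1" --pt "0 0 0 -0.02 -0.01 0.02 1" --pt "0 0 0 -0.02 -0.01 0.02 1"

```text
t: 25.18
eef_pos: [0.5162, -0.0235, 0.1851]
ee_rot: [-2.598, 0.259, -1.46]
force: [0.1, -0.1, 0.4]
width: 0.0877
```

Call:
play_rows --pt "0 0.1 0 -0.01 -0.03 0.02 1" --pt "0 0.1 0 0 -0.05 0.02 1" --pt "0 0.1 0 0 -0.06 0.01 1" --pt "0 0.1 0 0 -0.06 0 1" --pt "0 0.1 0 -0.01 -0.06 0 1" --pt "0 0 0 -0.02 -0.06 0 1" --pt "0 0 0 -0.02 -0.05 0 1" --pt "0 0 0 0 0 0 1"

```text
t: 26.18
eef_pos: [0.446, -0.4038, 0.2483]
ee_rot: [-3.124, 0.271, -1.606]
force: [-0.5, 1.0, -0.6]
width: 0.0873
```

```bash
python3 - <<'E'
from h import *
for n in("side","top"):
    p,d=grab_frame(n);np.save(f"pics/{n}12d.npy",d);cv2.imwrite(f"pics/{n}12.png",p)
    c=p[165:265,250:350] if n=="side" else p[160:260,220:340]
    cv2.imwrite(f'pics/{n}12c.png',cv2.resize(c,None,fx=5,fy=5))
def rf(A,b):
    m=np.ones(len(b),bool)
    for _ in range(8):
        c=np.linalg.lstsq(A[m],b[m],rcond=None)[0];r=b-A@c;m=abs(r)<2*max(np.std(r[m]),5e-4)
    return c.round(4),m.sum(),np.std(r[m]).round(4)
for n in("top","side"):
    d=np.load(f"pics/{n}12d.npy");w=(cloud(n,d).reshape(-1,3)-SEAT)@R_;w=w[d.ravel()>0];x,y,z=w.T
    i=(abs(x)<.023)&(abs(z-.04)<.008)&(abs(y)<.085)
    print(n,"top",rf(np.c_[np.ones(i.sum()),x[i],y[i]],z[i]))
    i=(abs(z-.04)<.004)&(abs(x)<.035)&(abs(y)<.1);print("ext x",np.percentile(x[i],[1,99]).round(4),"y",np.percentile(y[i],[1,99]).round(4))
    for lo,hi,nm in((-.02,-.003,"box"),(.004,.036,"lid")):
        i=(abs(x-.027)<.006)&(z>lo)&(z<hi)&(abs(y)<.08)
        if i.sum()>10: print(nm,"+x wall",rf(np.c_[np.ones(i.sum()),y[i]],x[i]))
        i=(abs(y+.0885)<.008)&(z>lo)&(z<hi)&(abs(x)<.023)
        if i.sum()>10: print(nm,"-y wall",rf(np.c_[np.ones(i.sum()),x[i]],y[i]))
print(get_state()["t"],get_state()["eef_pos"])
E
```

```text
top top (array([ 0.0408, -0.0011, -0.0022]), np.int64(974), np.float64(0.0011))
ext x [-0.0264  0.0269] y [-0.0851  0.0882]
box +x wall (array([ 0.0265, -0.002 ]), np.int64(119), np.float64(0.0005))
lid +x wall (array([ 0.0265, -0.0001]), np.int64(258), np.float64(0.0005))
side top (array([ 0.0406, -0.0029, -0.0015]), np.int64(607), np.float64(0.0008))
ext x [-0.0256  0.0278] y [-0.0886  0.0863]
box +x wall (array([0.0272, 0.0004]), np.int64(112), np.float64(0.0005))
box -y wall (array([-0.0885, -0.0217]), np.int64(79), np.float64(0.0009))
lid +x wall (array([0.0272, 0.0012]), np.int64(205), np.float64(0.0005))
lid -y wall (array([-0.0877,  0.0269]), np.int64(171), np.float64(0.0011))
26.275 [ 0.44744988 -0.40107405  0.24885526]
```

View pics/side12.png

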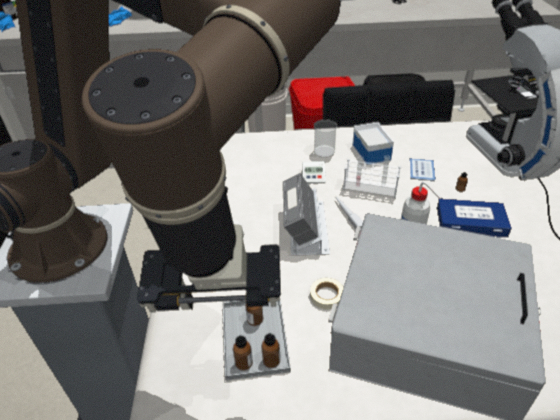

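View pics/side12c.png

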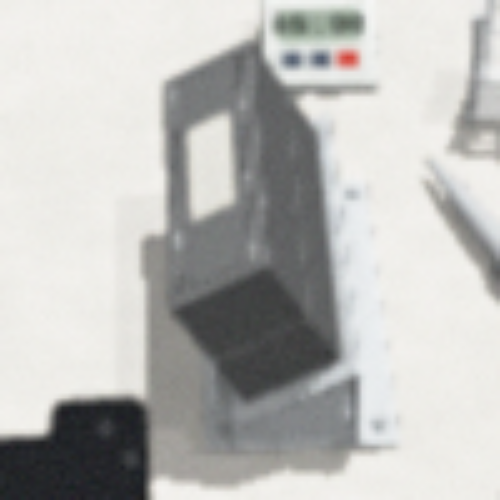

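View pics/top12c.png

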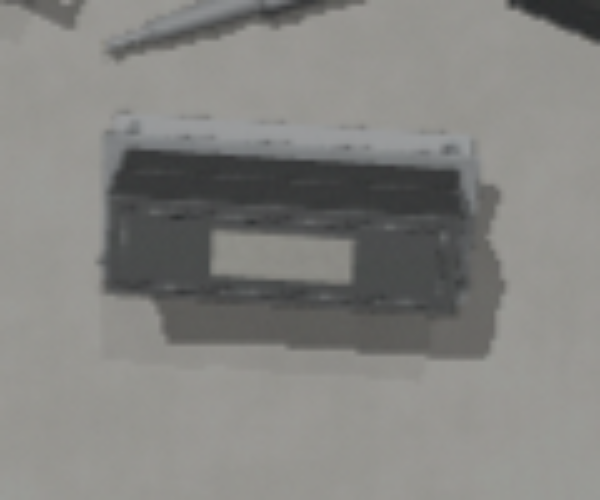

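The lid is on square, with a tight seam and walls flush with the box's within 1 mm. All three tray bottles stand and the gripper is clear of everything. I'll settle and hand in.

Call:
play_rows --pt "0 0 0 0 0 0.03 1" --pt "0 0 0 0 0 0.03 1" --pt "0 0 0 0 0 0 1" --pt "0 0 0 0 0 0 1" --pt "0 0 0 0 0 0 1"

```text
t: 26.9
eef_pos: [0.4475, -0.3952, 0.3129]
ee_rot: [-3.122, 0.27, -1.598]
force: [0.1, 0.2, 0.3]
width: 0.0877
```

```bash
python3 - <<'E'
from h import *
p,d=grab_frame("side");cv2.imwrite("pics/s13.png",cv2.resize(p[160:390,180:360],None,fx=3,fy=2.6))
s=get_state();print(s["t"],s["force"],abs(s["qd"]).max())
print(job_done())
E
```

```text
26.95 [ 0.43037063  1.13413283 -1.15315125] 0.010015972874083751
the job is handed in; nothing more can be done
None
```

View pics/s13.png

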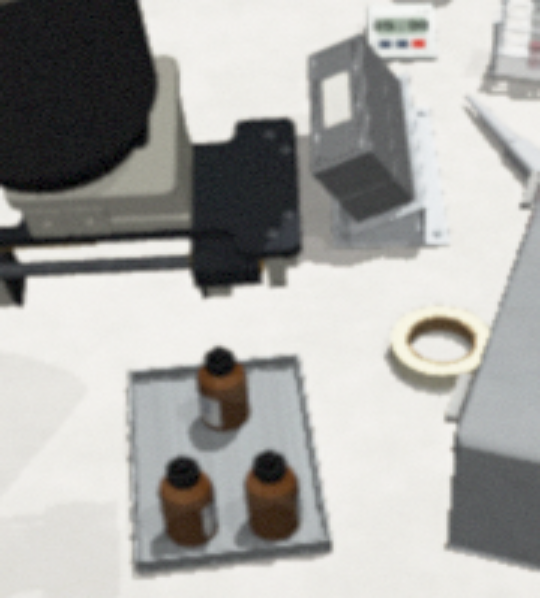

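The tall bottle now stands upright in the free part of the tray and the lid is fully on the box. I handed the job in at about 27 s of the 69 s allowed.

I lifted the bottle out by its cap along the box's axis. A straight 30° tool tilt was beyond joints 3 and 5, so I leaned the gripper 17° sideways about the jaw axis for both grasps. The small bottles were left in the box.

Last checks:
- **Lid seating:** it came down onto the neck with no resistance until the step, with about 3 N of contact, and a further gentle nudge did not move it.
- **Lid fit:** after release its walls were flush with the box's within about 1 mm and its top was level to the box within 0.2°, with no seam gap visible. The camera put the top at 40.6–40.8 mm above the seat instead of 40 mm, which is within the calibration error.
- **Tray:** the final picture shows all three bottles standing, with the gripper clear of everything.

No check failed. I had no view of the low side or of the box's far end (+y), so the fit there is inferred from the top's tilt and extents.

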